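# Set and load the desk pencil sharpener

### The arm

A 6-joint arm with a two-finger parallel gripper is mounted at the origin on the work surface. World frame = base frame: x ahead of the robot, y to its left, z up, the work surface at z = 0. Lengths are in m, angles in degrees, forces in N, time in s.
With the tool pointing down it reaches from about 0.375 to 0.9 m from the base axis. Payload 3.1 kg.
Tool frame: the origin (TCP) lies midway between the tips of the shut fingers; the grasp point (between the pads) lies 19 mm behind it (bot.hold_point_z is the distance from the TCP to the grasp point, in m); z points along the fingers, y is the line along which they close (so a half turn about z gives the same grasp; the last joint's range is limited). The gripper opens to 87 mm and grips with 3 to 60 N. Pads are 19 mm wide; open, the fingers measure 117 mm over their backs; the gripper's body (75 mm by 190 mm) begins 51 mm behind the grasp point.
Start: joints at [-82.363, 30.224, 82.088, -0, 67.689, -10.227], TCP at [0.192, -0.595, 0.189] pointing down, gripper open.
Joint ranges: [-176.69, 176.69], [-43.24, 126.21], [12.49, 139.97], [-82, 262], [0, 151.66], [-163.58, 163.58]. Speed limits (degrees/s): [159.86, 159.86, 180, 180, 180, 180].

### API

Orientations are given as a 3x3 rotation matrix whose columns are the frame's x, y, z axes.
In Python, from rig import read_state, optics, order, bot gives the robot as it stands.
- The arm moves only by the tool drive_tool, never from a script. Its argument "steps" is a list of rows, each a list of 7 numbers: the finger opening in mm, from 0 to 87, then the shift along the tool's x, y, z normalised to -1 to 1, where 1 is 0.12 m, then the turn, a rotation vector about the tool's x, y, z normalised to -1 to 1, where 1 is 1.5 rad. In form: [[jaw, tx, ty, tz, ax, ay, az], ...]. A call has 1 to 8 rows; each row is the pose to reach, as a shift and turn from the pose commanded when the call began, along the tool's axes at that moment; what a row does not reach only later rows make up. A row lasts 1/10 s, in which the tool goes at most 50 mm and 8.59 degrees, less where a joint would pass 70% of its speed; a pose out of reach is approached as far as the arm can. A call with a number of a shift or a turn outside -1 to 1 is refused whole. A call with a gripper value outside its range is refused whole. The fingers move at their own pace and stop on an object; the grip force is fixed at half the most. Time passes only in rows, so rows that repeat a pose let the fingers close. It gives the time, the measured TCP pose, the force, the opening and the grip force at its end, in the units of the state.
- read_state(): the state, without advancing time (a new reading comes with each control period).
- optics.capture(name): name is "scene" or "top" or "wrist"; returns a dict with "color" (480x640x3 uint8, blue, green, red), "range_z" (480x640 float32, m along the optical axis (not along the pixel's ray), 0 where there is no reading), "fx", "fy", "cx", "cy" (pixels), "rvec" (rotation vector, rad) and "tvec" (3), from world to camera coordinates, as OpenCV has them. Camera axes: x right, y down, z forward; pixel columns grow to the right and rows downward; lengths in m; the calibration is good to about 2 mm. A picture is of the moment at which its call begins.
- order.hand_in(): hands the job in; it is judged then, once.
The state is a dict: "time_s": time; "joint_positions": joint angles; "qvel": joint speeds; "tau": joint torques, N m; "position": TCP position; "tcp_rot": TCP orientation; "force": force on the tool from outside, world axes, zero at the start; "moment": the same for the moment, N m; "opening": opening from 0.0 (shut) to 1.0 (fully open); "grasp_force": force on a finger pad.
Only numpy, scipy, OpenCV 4.12 (cv2) and the standard library are available. Lean on these libraries where they do the work, as an engineer would, in place of code of your own. Each camera call takes 0.05 s, during which the arm holds its last target. There are 200 camera calls.

### The job

Get the automatic pencil sharpener ready: turn its lock collar from the locked mark to the open mark, turn the adjustment ring on top clockwise until the burrs touch, then back it off exactly four clicks and turn the collar back to its locked mark. Lay every bare wooden hexagonal pencil from the drawer flat in the sharpener's feed tray, along the lines of the tray floor and none on top of another (before or after the settings, as you like), and when the setting is locked and all are loaded, press the round start button fully in and let it go. The other things in the drawer stay in the drawer; do not disturb the paperweight and card reader on its lid or the mug, stapler and tape dispenser.

Things in the scene. Friction and masses are not known exactly. Their poses are not given: they have to be found in the camera images.
- sharpener: grey pencil sharpener, fixed: housing 180 (x) x 150 mm (y), 56 high; origin at desk height on the vertical axis of ring and collar. -x face to the robot within 15 degrees, feed tray on its -y side. White marks on the housing top outside the collar: one broad bar (towards -x) = locked; two thin bars = open, 1.0 rad counter-clockwise of it from above.
- collar (a joint): angle (rad) of the lock collar, a flat dark disc 128 mm across below the ring, its top 66 mm above the desk; 0 = lug at the locked mark, 1.0 = at the open mark, grows counter-clockwise from above; stops at -0.3 and 1.3. Starts within 0.08 of locked. Friction (about 0.08 N m) holds it where it is left.
- lug (a point): middle of the top face of the collar's upright steel lug: 14 mm thick along the turning direction, 18 mm radially, from 66 to 92 mm above the desk, its middle 60 mm from the turning axis. The point's -x axis points radially outwards. Pinch it along the turning direction.
- ring (a joint): angle (rad) of the adjustment ring: 0 = burrs touch (hard stop), grows counter-clockwise from above to 4.7; one click = one scale mark = 0.30, four = 1.20. No felt detent; friction (0.06 N m) holds it. Starts at 2.95 to 4.15. Scale on the plate under it: long broad mark = touch, then a thin mark per click, the fourth broad again; white pointer line on the ring's skirt and top.
- ring_grip (a point): point on the ring's axis 116 mm above the desk: round black ribbed grip 56 mm in diameter, from 90 to 124 mm above the desk, over a skirt 68 mm in diameter (pointer tip 40 mm from the axis) down to 70 mm. Fingertips kept above 93 mm clear the collar's lug.
- tray (a point): middle of the floor of the feed tray, 6 mm above the desk, axes as the sharpener's: inside 150 mm along x, 180 mm along y, walls 6 mm thick that rise 14 mm above the tray's floor. Dark lines 38 mm apart on the floor run along x: pencils lie along x.
- start (a joint): travel (m) of the start button: 0 out, 0.006 fully in; springs back, about 5 N for full travel.
- start_top (a point): middle of the top of the round white start button, 28 mm across, 62 mm above the desk when out, standing 10 mm proud of its round 44 mm black housing, on a 52 mm wide, 40 mm high pod behind the tray (109 mm along x, -115 mm along y of the sharpener). Press straight down.
- drawer: pine desk drawer set on the desk, fixed: open compartment 300 (x) x 390 mm (y) inside, floor 8 mm above the desk, walls 8 mm thick and 46 mm high; origin at desk height under the middle of that compartment; x away from the robot. Beyond its +x wall a latched lid (top 54 mm above the desk) covers a second compartment and stays shut.
- pencil1: bare unsharpened hexagonal pencil of plain dark wood, 120 mm long, 16 mm across flats (18.5 across corners), about 25 g, both ends alike. Starts lying flat in the drawer; 2 to 4 of the four exist in a run (None if absent). Origin: its very middle, on its axis (8 mm above what it lies on); x runs along it (y and z turn as it rolls).
- pencil2: bare unsharpened hexagonal pencil of plain dark wood, 120 mm long, 16 mm across flats (18.5 across corners), about 25 g, both ends alike. Starts lying flat in the drawer; 2 to 4 of the four exist in a run (None if absent). Origin: its very middle, on its axis (8 mm above what it lies on); x runs along it (y and z turn as it rolls).
- pencil3: bare unsharpened hexagonal pencil of plain dark wood, 120 mm long, 16 mm across flats (18.5 across corners), about 25 g, both ends alike. Starts lying flat in the drawer; 2 to 4 of the four exist in a run (None if absent). Origin: its very middle, on its axis (8 mm above what it lies on); x runs along it (y and z turn as it rolls).
- pencil4: bare unsharpened hexagonal pencil of plain dark wood, 120 mm long, 16 mm across flats (18.5 across corners), about 25 g, both ends alike. Starts lying flat in the drawer; 2 to 4 of the four exist in a run (None if absent). Origin: its very middle, on its axis (8 mm above what it lies on); x runs along it (y and z turn as it rolls).
- stick: bystander in the drawer: flat blue translucent plastic stick 80 x 12 x 6 mm along x, origin under its middle
- flash_drive: bystander in the drawer: chrome flash drive 50 x 18 x 8 mm with a keyring at its -x end, origin under its middle, overall 75 mm along x
- card_reader: bystander on the drawer's lid: white card reader block 70 x 38 x 16 mm along x, origin under its middle
- paperweight: bystander: squat glass paperweight, 68 mm across, 36 mm high, on the drawer's lid; origin under its middle
- mug: bystander: white mug 80 mm across, 95 mm high, to the robot's right, origin under its middle
- stapler: bystander: black stapler 150 mm long along x, about 55 mm high, at the far edge, origin under its middle
- tape: bystander: tape dispenser 140 mm long along x, 85 mm high, to the robot's left, origin under its middle
There are look-alikes about, which are no part of the job. Leave any purple look-alike of the pencil3 alone.

How it is judged (in metres and radians):
On the way, in this order (a step that is already met when the one before it is completed fails the run):
1. the lock collar is turned to its open mark (value of joint collar above 0.88 rad), for 0.2 s.
2. the adjustment ring is turned until the burrs touch (value of joint ring below 0.05 rad and value of joint collar above 0.7 rad), for 0.2 s.
3. the ring is backed off four clicks with the collar still open (value of joint ring between 1.08 and 1.32 rad and value of joint collar above 0.7 rad), for 0.4 s.
4. the lock collar is turned back to its locked mark (value of joint collar between -0.12 and 0.12 rad and value of joint ring between 1.08 and 1.32 rad), for 0.2 s.
5. with the setting locked and all pencils loaded, the start button is pressed in (all of step 4 and x of pencil1 in the frame of tray between -0.03 and 0.03 m and y of pencil1 in the frame of tray between -0.086 and 0.086 m and z of pencil1 in the frame of tray between 0.002 and 0.014 m and angle between the x axis of each of pencil1, pencil2, pencil3, pencil4 and the x axis of tray, either way round below 0.3 rad and linear speed of each of pencil1, pencil2, pencil3, pencil4 below 0.03 m/s and x of pencil2 in the frame of tray between -0.03 and 0.03 m and y of pencil2 in the frame of tray between -0.086 and 0.086 m and z of pencil2 in the frame of tray between 0.002 and 0.014 m and x of pencil3 in the frame of tray between -0.03 and 0.03 m and y of pencil3 in the frame of tray between -0.086 and 0.086 m and z of pencil3 in the frame of tray between 0.002 and 0.014 m and x of pencil4 in the frame of tray between -0.03 and 0.03 m and y of pencil4 in the frame of tray between -0.086 and 0.086 m and z of pencil4 in the frame of tray between 0.002 and 0.014 m and x of stick in the frame of drawer between -0.15 and 0.15 m and y of stick in the frame of drawer between -0.195 and 0.195 m and z of each of stick, flash_drive in the frame of drawer below 0.04 m and x of flash_drive in the frame of drawer between -0.15 and 0.15 m and y of flash_drive in the frame of drawer between -0.195 and 0.195 m and value of joint start above 0.0042 m), for 0.05 s.
At the end, for the whole second after the job is handed in: Ring 1.20 rad (+-0.12) off the touch, collar within 0.12 rad of locked; every pencil at rest on the tray floor (axis at most 14 mm above it), within 0.3 rad of its lines and 30 mm of its middle along them; stick and flash drive still in the open compartment; button out (all of step 4 and x of pencil1 in the frame of tray between -0.03 and 0.03 m and y of pencil1 in the frame of tray between -0.086 and 0.086 m and z of pencil1 in the frame of tray between 0.002 and 0.014 m and angle between the x axis of each of pencil1, pencil2, pencil3, pencil4 and the x axis of tray, either way round below 0.3 rad and linear speed of each of pencil1, pencil2, pencil3, pencil4 below 0.03 m/s and x of pencil2 in the frame of tray between -0.03 and 0.03 m and y of pencil2 in the frame of tray between -0.086 and 0.086 m and z of pencil2 in the frame of tray between 0.002 and 0.014 m and x of pencil3 in the frame of tray between -0.03 and 0.03 m and y of pencil3 in the frame of tray between -0.086 and 0.086 m and z of pencil3 in the frame of tray between 0.002 and 0.014 m and x of pencil4 in the frame of tray between -0.03 and 0.03 m and y of pencil4 in the frame of tray between -0.086 and 0.086 m and z of pencil4 in the frame of tray between 0.002 and 0.014 m and x of stick in the frame of drawer between -0.15 and 0.15 m and y of stick in the frame of drawer between -0.195 and 0.195 m and z of each of stick, flash_drive in the frame of drawer below 0.04 m and x of flash_drive in the frame of drawer between -0.15 and 0.15 m and y of flash_drive in the frame of drawer between -0.195 and 0.195 m and value of joint start below 0.002 m).
It fails at once if paperweight, card reader, mug, stapler or tape dispenser moved more than 30 mm (distance of any of paperweight, card_reader, mug, stapler, tape from where it was at the start of the episode above 0.03 m).
Of pencil1, pencil2, pencil3, pencil4 only 2 to 4 are there at a start; the rules pass over those that are not, and their reading is None.
At some moment in a run one of pencil1, pencil2, pencil3, pencil4 may be knocked a few centimetres aside while the robot is not near it.
Once in a run the grip may slacken for a moment while it holds something.
It also fails if it takes over 208 s, if anything falls off the work surface, if the arm or the gripper's body presses on something with over 40 N, if the wrist force passes 120 N, or if a joint passes its speed limit or range.

## Working session

There is one attempt and no reset: what is moved stays moved. The work goes in short steps, Python scripts to look and compute and a tool call to move; the robot and the scene stay as the last step left them, time stands still between calls to the robot, and variables do not carry over. Pictures are saved under pics/ and viewed, at most 14 in all, crops included, and the job is handed in when it is done.

Besides the shell and the picture viewer there is one more tool, called after "Request:" as name(argument=value, ...) on one line, values as JSON. drive_tool: Moves the arm, as the interface text tells. Scaled input: -1 to 1 covers 0.12 m each way for a shift and 1.5 rad each way for a turn. Its arguments: {"type":"object","properties":{"steps":{"type":"array"}},"required":["steps"]}

```bash
ls; mkdir -p pics
cat > h.py <<'E'
import numpy as np, cv2
from rig import read_state, optics, order, bot
def cap(n):
    c=optics.capture(n); c['R']=cv2.Rodrigues(np.array(c['rvec'],float))[0]; c['t']=np.array(c['tvec'],float).ravel(); return c
def w(c,u,v,z=None):
    "pixel->world by depth, or on plane z"
    r=np.array([(u-c['cx'])/c['fx'],(v-c['cy'])/c['fy'],1.])
    o=-c['R'].T@c['t']; d=c['R'].T@r
    if z is None: return o+d*float(c['range_z'][int(round(v)),int(round(u))])
    return o+d*(z-o[2])/d[2]
def cloud(c):
    v,u=np.mgrid[0:480,0:640]; z=c['range_z']
    p=np.stack([(u-c['cx'])/c['fx']*z,(v-c['cy'])/c['fy']*z,z],-1)
    P=(p-c['t'])@c['R']; P[z==0]=np.nan; return P
def proj(c,P):
    p=c['R']@np.asarray(P,float)+c['t']; return (p[:2]/p[2]*[c['fx'],c['fy']]+[c['cx'],c['cy']]).round(1)
E
python3 - <<'E'
from h import *
for n in("top","scene"):
    c=cap(n); cv2.imwrite(f'pics/{n}0.png',c['color']); print(n,-c['R'].T@c['t'],c['R'][2],c['fx'])
    import pickle; pickle.dump(c,open(f'{n}0.pkl','wb'))
print(read_state())
E
```

```text
pics
top [ 0.15719398 -0.03725257  1.80851678] [ 0.19472929 -0.0084967  -0.98082022] 503.5230679560219
scene [ 1.21336203 -1.28697442  1.05019832] [-0.41912797  0.7188931  -0.55454887] 614.4336310422141
{'time_s': 0.1, 'joint_positions': array([-8.23604484e+01,  3.02737729e+01,  8.21474387e+01,  8.32902701e-04,
        6.76897693e+01, -1.02263291e+01]), 'qvel': array([-0.0160681 , -0.14391627, -0.14029391,  0.01507062,  0.05219117,
       -0.00973375]), 'tau': array([-3.94259541e-04, -4.40986025e+01, -1.77149731e+01,  6.34996709e-02,
        5.33883681e-02, -4.27212092e-05]), 'position': array([ 0.19169055, -0.59413413,  0.18847704]), 'tcp_rot': array([[ 9.51779005e-01,  3.06784398e-01, -2.44174273e-04],
       [ 3.06784287e-01, -9.51777132e-01,  1.92157755e-03],
       [ 3.57110523e-04, -1.90382600e-03, -9.99998124e-01]]), 'force': array([ 1.12369435, -0.4066158 ,  0.00459693]), 'moment': array([ 0.0211458 ,  0.02160565, -0.05194765]), 'grasp_force': 0.0, 'opening': 0.9988396788751529}
```

View pics/top0.png

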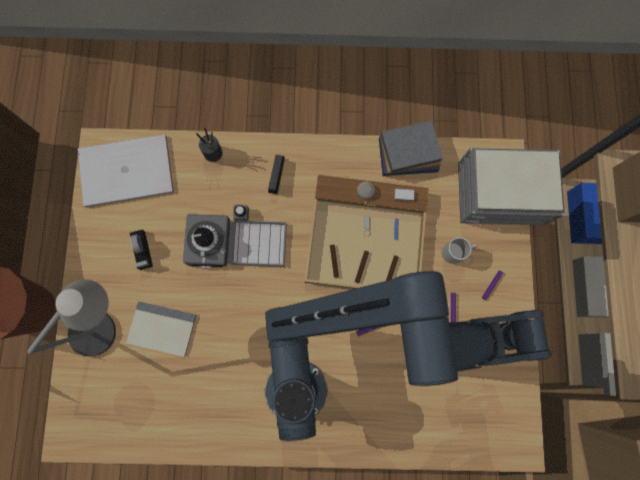

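View pics/scene0.png

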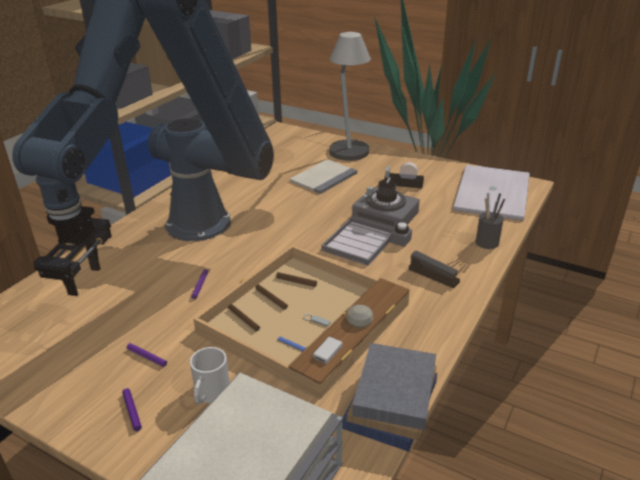

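The drawer holds three dark wooden pencils, at top-view pixels (334,261), (362,267) and (392,270). The purple ones at (373,328), (453,305) and (493,285) lie on the desk and are look-alikes. The sharpener is at (206,240), its tray at (260,244) and its button at (241,212). Next I'll measure them.

```bash
cat > m.py <<'E'
from h import *
import pickle
T=pickle.load(open('top0.pkl','rb'));S=pickle.load(open('scene0.pkl','rb'))
def rect(pts):
    r=cv2.minAreaRect((pts[:,:2]*1000).astype(np.float32)); return np.round(r[0],1),np.round(r[1],1),round(r[2],1)
for n,c,boxes in(("T",T,[(326,243,344,282),(350,247,374,287),(382,252,402,286)]),("S",S,[(272,270,322,290),(252,284,292,310),(226,302,264,332)])):
    P=cloud(c); g=c['color'].astype(int)
    for x0,y0,x1,y1 in boxes:
        m=np.zeros((480,640),bool); m[y0:y1,x0:x1]=True
        m&=g.sum(2)<170
        v,u=np.nonzero(m)
        q=np.array([w(c,a,b,0.02) for a,b in zip(u,v)])
        print(n,'pencil',len(q),rect(q),'z',np.nanmedian(P[m][:,2]).round(4))
# sharpener
P=cloud(T)
def reg(x0,y0,x1,y1,lo,hi):
    q=P[y0:y1,x0:x1].reshape(-1,3); q=q[(q[:,2]>lo)&(q[:,2]<hi)]; return q
q=reg(180,205,236,275,.045,.075); print('housing',len(q),rect(q),np.median(q[:,2]))
q=reg(180,205,236,275,.08,.13); print('ring',len(q),rect(q),q.mean(0),q[:,2].max())
q=reg(228,215,295,275,.003,.03); print('tray',len(q),rect(q),np.median(q[:,2]))
q=reg(228,195,255,228,.035,.07); print('pod',len(q),rect(q),np.median(q[:,2]))
q=reg(300,170,432,300,.035,.06); print('drawerwalls+lid',len(q),rect(q))
q=reg(310,208,420,285,.0,.02); print('floor',len(q),rect(q),np.median(q[:,2]))
for n,c,b in(("T",T,(300,170,430,300)),("T",T,(175,195,295,280)),("S",S,(195,240,415,385)),("S",S,(315,150,425,270))):
    x0,y0,x1,y1=b
    k=min(390/(x1-x0),295/(y1-y0)); im=cv2.resize(c['color'][y0:y1,x0:x1],None,fx=k,fy=k,interpolation=cv2.INTER_CUBIC)
    im=cv2.copyMakeBorder(im,0,300-im.shape[0],0,400-im.shape[1],cv2.BORDER_CONSTANT)
    b_=globals().setdefault('L',[]); b_.append(im); print(b,k)
cv2.imwrite('pics/crop1.png',np.vstack([np.hstack(L[:2]),np.hstack(L[2:])]))
E
python3 m.py
```

```text
T pencil 122 (array([ 453.6, -124.7]), array([113.8,  13.9]), 7.9) z 0.0229
T pencil 122 (array([ 433.4, -223.3]), array([ 13.9, 115.4]), 73.3) z 0.0227
T pencil 101 (array([ 427.7, -341.7]), array([30.6, 92.7]), 72.7) z 0.0224
S pencil 58 (array([ 460.8, -133.1]), array([111. ,  11.7]), 6.7) z 0.0183
S pencil 54 (array([ 440.8, -231.5]), array([  7.5, 117.6]), 72.9) z 0.0198
S pencil 71 (array([ 425.3, -336.6]), array([  7.7, 123.3]), 72.7) z 0.0211
housing 1701 (array([527.3, 322.6]), array([174.6, 207.9]), 89.4) 0.05823342200836952
ring 332 (array([504.7, 331.6]), array([101.6,  70.7]), 31.0) [0.5065835  0.33137136 0.11129416] 0.12986255480691017
tray 2266 (array([509.8, 143. ]), array([220.8, 243.3]), 1.7) 0.008175765195350343
pod 187 (array([606.8, 227. ]), array([67.5, 80.3]), 89.8) 0.048689324479772936
drawerwalls+lid 2677 (array([ 585.9, -247.1]), array([410.8, 471.1]), 84.2)
floor 7044 (array([ 514.6, -239.2]), array([285.2, 404.7]), 1.4) 0.007845074267259958
(300, 170, 430, 300) 2.269230769230769
(175, 195, 295, 280) 3.25
(195, 240, 415, 385) 1.7727272727272727
(315, 150, 425, 270) 2.4583333333333335
```

View pics/crop1.png

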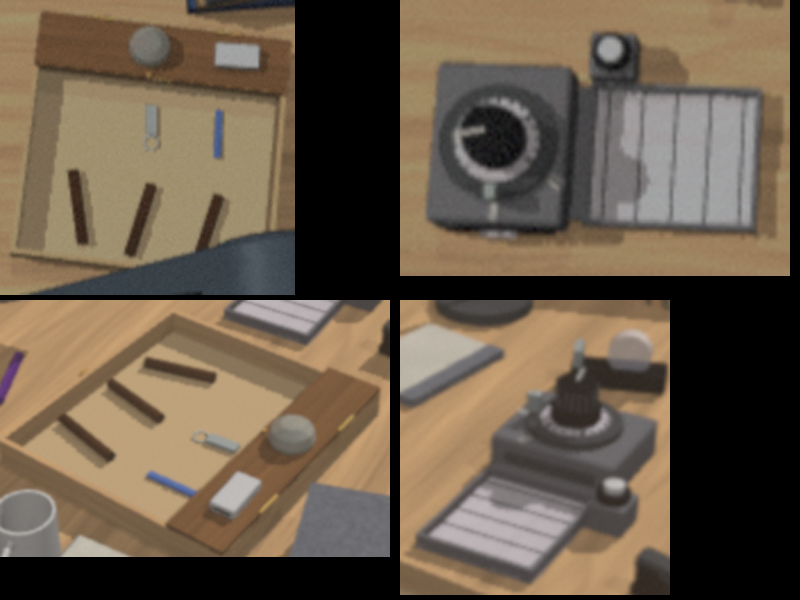

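The enlarged crop confirms three dark wooden pencils plus the flash drive and the stick in the drawer, and the lug at the broad mark towards -x. I'm moving to the sharpener for a close wrist view.

Request:
drive_tool(steps=[[87,0,0,-0.95,0,0,0.208],[87,0,0,-0.95,0,0,0.208],[87,0,0,-0.95,0,0,0.208],[87,0,0,-0.95,0,0,0.208]])

```text
time_s: 0.5
position: [0.192, -0.5965, 0.3066]
tcp_rot: [[1.0, 0.0, 0.001], [0.0, -1.0, -0.007], [0.001, 0.007, -1.0]]
force: [-0.2, 0.9, -0.4]
opening: 1.0
grasp_force: 0.0
```

Request:
drive_tool(steps=[[87,0.83,-1,0,0,0,0],[87,0.83,-1,0,0,0,0],[87,0.83,-1,0,0,0,0],[87,0.83,-1,0,0,0,0]])

```text
time_s: 0.9
position: [0.2936, -0.4684, 0.301]
tcp_rot: [[1.0, 0.005, -0.001], [0.005, -1.0, 0.008], [-0.001, -0.008, -1.0]]
force: [-0.3, -0.8, 0.4]
opening: 0.999
grasp_force: 0.0
```

Request:
drive_tool(steps=[[87,0.83,-1,0,0,0,0],[87,0.83,-1,0,0,0,0],[87,0.83,-1,0,0,0,0],[87,0.83,-1,0,0,0,0]])

```text
time_s: 1.3
position: [0.3926, -0.3498, 0.3014]
tcp_rot: [[1.0, 0.006, -0.001], [0.006, -1.0, 0.005], [-0.001, -0.005, -1.0]]
force: [0.3, -0.3, -0.0]
opening: 0.996
grasp_force: 0.0
```

Request:
drive_tool(steps=[[87,0.6,-1,0,0,0,0],[87,0.6,-1,0,0,0,0],[87,0.6,-1,0,0,0,0],[87,0.6,-1,0,0,0,0]])

```text
time_s: 1.7
position: [0.4637, -0.2312, 0.3017]
tcp_rot: [[1.0, 0.005, -0.002], [0.005, -1.0, 0.003], [-0.002, -0.003, -1.0]]
force: [0.0, -1.2, 0.4]
opening: 0.999
grasp_force: 0.0
```

Request:
drive_tool(steps=[[87,0,-1,0,0,0,0],[87,0,-1,0,0,0,0],[87,0,-1,0,0,0,0],[87,0,-1,0,0,0,0]])

```text
time_s: 2.1
position: [0.4617, -0.1136, 0.3022]
tcp_rot: [[1.0, 0.003, -0.003], [0.003, -1.0, 0.001], [-0.003, -0.001, -1.0]]
force: [-0.6, -1.1, -0.4]
opening: 0.998
grasp_force: 0.0
```

Request:
drive_tool(steps=[[87,0,-1,0,0,0,0],[87,0,-1,0,0,0,0],[87,0,-1,0,0,0,0],[87,0,-1,0,0,0,0]])

```text
time_s: 2.5
position: [0.4629, 0.0053, 0.3026]
tcp_rot: [[1.0, 0.002, -0.001], [0.002, -1.0, -0.0], [-0.001, 0.0, -1.0]]
force: [-0.6, 0.4, 0.7]
opening: 0.998
grasp_force: 0.0
```

Request:
drive_tool(steps=[[87,0,-1,0,0,0,0],[87,0,-1,0,0,0,0],[87,0,-1,0,0,0,0],[87,0,-1,0,0,0,0]])

```text
time_s: 2.9
position: [0.464, 0.1248, 0.3027]
tcp_rot: [[1.0, 0.001, -0.0], [0.001, -1.0, -0.001], [-0.0, 0.001, -1.0]]
force: [1.5, -0.0, 0.3]
opening: 1.0
grasp_force: 0.0
```

Request:
drive_tool(steps=[[87,0,-1,0,0,0,0],[87,0,-1,0,0,0,0],[87,0,-1,0,0,0,0],[87,0,-1,0,0,0,0],[87,0,-1,0,0,0,0]])

```text
time_s: 3.4
position: [0.4642, 0.2428, 0.3028]
tcp_rot: [[1.0, -0.002, -0.0], [-0.002, -1.0, -0.002], [-0.0, 0.002, -1.0]]
force: [-0.0, -0.3, 0.2]
opening: 1.001
grasp_force: 0.0
```

```bash
cat > look.py <<'E'
import sys,pickle
from h import *
n=sys.argv[1]; cam=sys.argv[2] if len(sys.argv)>2 else 'wrist'
c=cap(cam); cv2.imwrite(f'pics/{n}.png',c['color']); pickle.dump(c,open(f'{n}.pkl','wb'))
print(-c['R'].T@c['t'],c['R'].round(3).tolist(),c['fx'])
for P in [(0.507,0.331,.116),(0.5,0.16,0.006),(0.6,0.22,0.062)]: print(P,proj(c,P))
E
python3 look.py w1
```

```text
[0.53436373 0.24239125 0.49760508] [[-0.001, -1.0, 0.001], [-0.966, 0.002, 0.257], [-0.257, -0.001, -0.966]] 426.4294413232738
(0.507, 0.331, 0.116) [219.7 159.4]
(0.5, 0.16, 0.006) [392.9 158.4]
(0.6, 0.22, 0.062) [343.7  55.4]
```

View pics/w1.png

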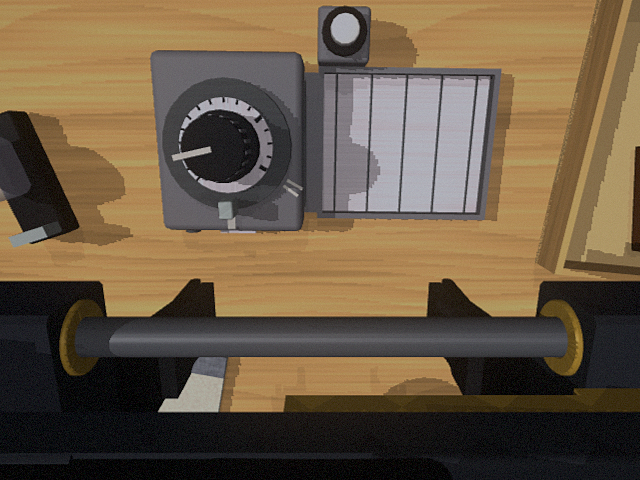

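```bash
cat > m2.py <<'E'
import sys,pickle
from h import *
c=pickle.load(open(sys.argv[1]+'.pkl','rb')); P=cloud(c); g=c['color'].astype(int)
def sel(x0,y0,x1,y1,lo,hi):
    m=np.zeros((480,640),bool); m[y0:y1,x0:x1]=True; m&=(P[...,2]>lo)&(P[...,2]<hi); return m
def rect(m):
    q=P[m]; r=cv2.minAreaRect((q[:,:2]*1000).astype(np.float32)); print(len(q),np.round(r[0],1),np.round(r[1],1),round(r[2],1),'z',np.median(q[:,2]).round(4)); 
def circ(m):
    q=(P[m][:,:2]*1000).astype(np.float32); (x,y),r=cv2.minEnclosingCircle(q); print(len(q),'circle',round(x,1),round(y,1),'d',round(2*r,1),'z',np.median(P[m][:,2]).round(4))
print('housing');rect(sel(140,40,310,240,.050,.061))
print('collar');circ(sel(140,40,310,240,.064,.0685))
print('grip');circ(sel(140,40,310,240,.118,.130))
print('lug');rect(sel(205,190,250,235,.086,.1))
print('button');circ(sel(310,0,380,70,.057,.068))
print('pod');rect(sel(310,0,380,70,.036,.045))
print('tray walls');rect(sel(310,60,505,230,.016,.024))
print('tray floor');rect(sel(310,60,505,230,.002,.012))
for s,u,v,z in [("hTL",152,52,.056),("hTR",303,52,.056),("hBR",305,230,.056),("trayTR",500,69,.02),("trayBR",484,220,.02),("button",345,28,.062),("l1t",337,75,.006),("l1b",335,212,.006),("l3t",406,75,.006),("l3b",400,212,.006),("pointer out",173,158,.124),("pointer in",210,150,.124),("thin",292,187,.056),("broad",232,224,.056),("lug",226,206,.092)]:
    print(s,w(c,u,v,z).round(4), w(c,u,v).round(4))
E
python3 m2.py w1
```

```text
housing
12238 [515.6 335.4] [149.  181.8] 89.4 z 0.0553
collar
6899 circle 514.6 335.9 d 132.0 z 0.0658
grip
3470 circle 515.9 338.8 d 64.5 z 0.1235
lug
274 [457.5 334.7] [17.2 14. ] 1.0 z 0.0913
button
737 circle 624.2 219.3 d 27.8 z 0.0612
pod
1126 [623.1 219.5] [51.8 51.3] 89.3 z 0.0389
tray walls
4903 [515.  153.7] [201.6 164.3] 88.9 z 0.019
tray floor
22300 [515.2 142.8] [173.7 217.4] 0.3 z 0.0055
hTL [0.6042 0.4035 0.056 ] [0.6046 0.4045 0.0532]
hTR [0.604  0.2588 0.056 ] [ 0.613   0.2609 -0.0012]
hBR [0.4286 0.2588 0.056 ] [ 0.4147  0.2609 -0.0019]
trayTR [0.5929 0.054  0.02  ] [0.5929 0.0542 0.0204]
trayBR [0.4314 0.0551 0.02  ] [ 0.4269  0.0469 -0.0008]
button [0.6237 0.2191 0.062 ] [0.6235 0.2192 0.0631]
l1t [0.5888 0.2242 0.006 ] [0.5889 0.2241 0.0047]
l1b [0.4382 0.2252 0.006 ] [0.4402 0.2256 0.0163]
l3t [0.5887 0.1495 0.006 ] [0.5886 0.1497 0.007 ]
l3b [0.4381 0.149  0.006 ] [0.4395 0.1504 0.0132]
pointer out [0.5088 0.3693 0.124 ] [0.5089 0.369  0.125 ]
pointer in [0.5155 0.337  0.124 ] [0.5156 0.3366 0.1253]
thin [0.4744 0.2718 0.056 ] [0.4743 0.2718 0.0555]
broad [0.4352 0.3361 0.056 ] [0.4355 0.3358 0.0572]
lug [0.4611 0.3333 0.092 ] [0.4608 0.3336 0.0903]
```

Run:
```python
import cv2
im=cv2.imread('pics/w1.png')[72:212,160:310]; cv2.imwrite('pics/ring1.png',cv2.resize(im,None,fx=4,fy=4,interpolation=cv2.INTER_CUBIC))
```

```text
(no output)
```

View pics/ring1.png

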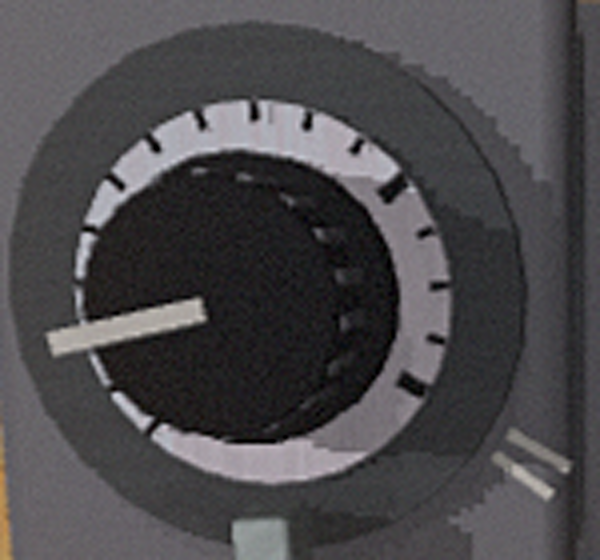

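The touch mark is at (262,168), the fourth-click mark at (259,119), and the pointer tip at (173,158).

```bash
cat > ra.py <<'E'
from h import *
import pickle
c=pickle.load(open('w1.pkl','rb')); A=np.array([.5153,.3358])
for n,u,v in[('touch',262.5,168.3),('four',258.8,119),('1',269.2,157),('3',267,130),('lastmark',198.8,179)]:
    p=w(c,u,v,.070); d=p[:2]-A; print(n,p.round(4),w(c,u,v).round(4),'r',np.hypot(*d).round(4),'ang',np.arctan2(d[1],d[0]).round(3))
for n,u,v,z in[('po',173.5,157.5,.124),('pi',210,149,.124),('po2',174,154,.124)]:
    p=w(c,u,v,z); d=p[:2]-A; print(n,d.round(4),np.arctan2(d[1],d[0]).round(3))
E
python3 ra.py
```

```text
touch [0.495  0.2998 0.07  ] [0.4949 0.2998 0.0697] r 0.0414 ang -2.085
four [0.542  0.3016 0.07  ] [0.542  0.3017 0.0695] r 0.0434 ang -0.908
1 [0.506  0.2927 0.07  ] [0.5059 0.2928 0.0695] r 0.0441 ang -1.784
3 [0.5317 0.294  0.07  ] [0.5317 0.294  0.0701] r 0.0449 ang -1.196
lastmark [0.4845 0.3638 0.07  ] [0.4843 0.3643 0.0682] r 0.0416 ang 2.405
po [-0.006  0.033] 1.752
pi [0.0011 0.0011] 0.8
po2 [-0.0031  0.0323] 1.666
```

Request:
drive_tool(steps=[[40,-0.067,-0.767,0.5,0,0,0],[40,-0.067,-0.767,0.92,0,0,0],[40,-0.067,-0.767,0.92,0,0,0],[40,-0.067,-0.767,0.92,0,0,0],[40,-0.067,-0.767,0.92,0,0,0],[40,-0.067,-0.767,0.92,0,0,0]])

```text
time_s: 4.05
position: [0.4572, 0.336, 0.1949]
tcp_rot: [[1.0, -0.002, 0.003], [-0.002, -1.0, 0.001], [0.003, -0.001, -1.0]]
force: [0.5, 0.2, -0.2]
opening: 0.544
grasp_force: 0.0
```

Request:
drive_tool(steps=[[40,0,0,0.2,0,0,0],[40,0,0,0.4,0,0,0],[40,0,0,0.4,0,0,0],[40,0,0,0.4,0,0,0]])

```text
time_s: 4.45
position: [0.4565, 0.3367, 0.1468]
tcp_rot: [[1.0, -0.001, 0.003], [-0.001, -1.0, 0.001], [0.003, -0.001, -1.0]]
force: [0.5, 0.0, 0.9]
opening: 0.464
grasp_force: 0.0
```

Request:
drive_tool(steps=[[40,0,0.014,0.25,0,0,0],[40,0,0.014,0.45,0,0,0],[40,0,0.014,0.6,0,0,0],[40,0,0.014,0.62,0,0,0],[40,0,0.014,0.62,0,0,0],[5,0,0.014,0.62,0,0,0],[5,0,0.014,0.62,0,0,0],[5,0,0.014,0.62,0,0,0]])

```text
time_s: 5.25
position: [0.4558, 0.3358, 0.0717]
tcp_rot: [[1.0, -0.0, 0.002], [-0.0, -1.0, 0.001], [0.002, -0.001, -1.0]]
force: [0.1, 0.6, 0.1]
opening: 0.271
grasp_force: 0.0
```

Request:
drive_tool(steps=[[5,0,0,0,0,0,0],[5,0,0,0,0,0,0],[5,0,0,0,0,0,0],[5,0,0,0,0,0,0]])

```text
time_s: 5.65
position: [0.4551, 0.3355, 0.0705]
tcp_rot: [[1.0, -0.0, -0.0], [-0.0, -1.0, -0.0], [-0.0, 0.0, -1.0]]
force: [0.6, 0.4, -0.9]
opening: 0.061
grasp_force: 0.0
```

Opening is 5 mm with no grip force, so the lug isn't between the pads. I'll take a look.

```bash
python3 look.py w2
```

```text
[0.52519602 0.3348115  0.26537769] [[0.0, -1.0, -0.001], [-0.966, -0.0, 0.257], [-0.257, 0.001, -0.966]] 426.4294413232738
(0.507, 0.331, 0.116) [332.  181.2]
(0.5, 0.16, 0.006) [611.1 170.6]
(0.6, 0.22, 0.062) [597.4 -58.9]
```

View pics/w2.png

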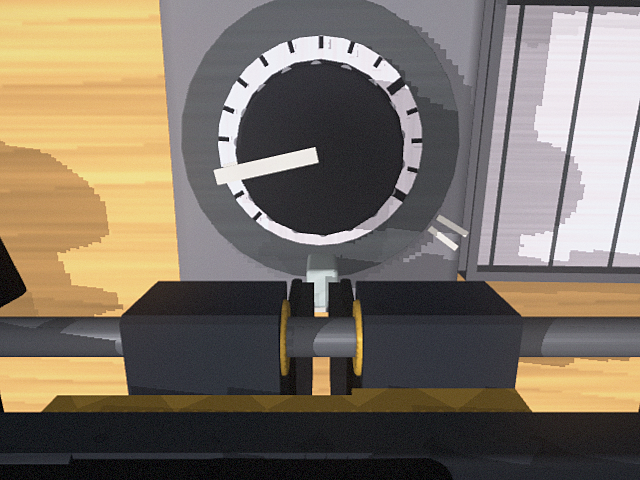

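Run:
```python
from h import *
import pickle
c=pickle.load(open('w2.pkl','rb'))
print(read_state()['position'],proj(c,(.4551,.3355,.0705)),proj(c,(.4551,.3355,.0895)))
for x in(.444,.450,.456,.464):print(x,proj(c,(x,.335,.092)))
P=cloud(c)
for v in range(250,320,6): print(v,P[v,322].round(4),P[v,300].round(4))
cv2.imwrite('pics/w2c.png',cv2.resize(c['color'][235:400,230:410],None,fx=3.5,fy=3.5))
```

```text
[0.45504179 0.33545991 0.07047067] [319.7 277.2] [319.5 291.8]
0.444 [320.6 317.4]
0.45 [320.6 304.9]
0.456 [320.6 292. ]
0.464 [320.6 274.6]
250 [0.4673 0.3344 0.0654] [0.4671 0.3451 0.0646]
256 [0.4659 0.3344 0.0708] [0.4645 0.3451 0.0661]
262 [0.4659 0.3344 0.0801] [0.4616 0.3451 0.0666]
268 [0.4663 0.3344 0.0899] [0.4584 0.3452 0.0663]
274 [0.4643 0.3344 0.092 ] [0.4553 0.3452 0.0665]
280 [0.461  0.3344 0.0905] [0.4665 0.3432 0.1055]
286 [0.4585 0.3344 0.0913] [0.4666 0.3429 0.1124]
292 [0.4559 0.3344 0.0917] [0.4668 0.3425 0.1189]
298 [0.4533 0.3344 0.0922] [0.4651 0.3425 0.1206]
304 [0.4504 0.3344 0.092 ] [0.4651 0.3422 0.126 ]
310 [0.4313 0.3343 0.0558] [0.4646 0.342  0.13  ]
316 [4.020e-01 3.342e-01 1.000e-04] [0.4648 0.3418 0.1353]
```

View pics/w2c.png

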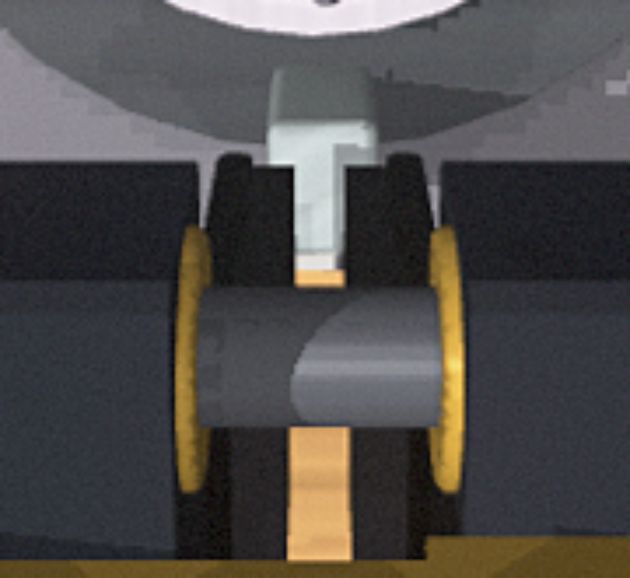

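Run:
```python
from h import *
import pickle
c=cap('scene'); pickle.dump(c,open('s2.pkl','wb'))
u,v=proj(c,(.4551,.3355,.09)).astype(int); print(u,v,proj(c,(.4551,.3355,.0705)),proj(c,(.4551,.3355,.092)))
cv2.imwrite('pics/s2.png',cv2.resize(c['color'][v-70:v+40,u-70:u+70],None,fx=5,fy=5,interpolation=cv2.INTER_CUBIC))
w2=pickle.load(open('w2.pkl','rb'));P=cloud(w2)
for nm,s in(('L',np.s_[270:300,292:312]),('R',np.s_[270:300,332:352])):
    q=P[s].reshape(-1,3); q=q[(q[:,2]>.0935)]; i=q[:,2].argmin(); print(nm,q[i].round(4),len(q))
print(read_state()['force'],read_state()['opening'])
```

```text
368 187 [368.1 192.2] [368.3 186.4]
L [0.466  0.3446 0.1018] 392
R [0.4659 0.3243 0.1026] 386
[ 0.03545994  0.16531294 -0.12904906] 0.06334139252103854
```

View pics/s2.png

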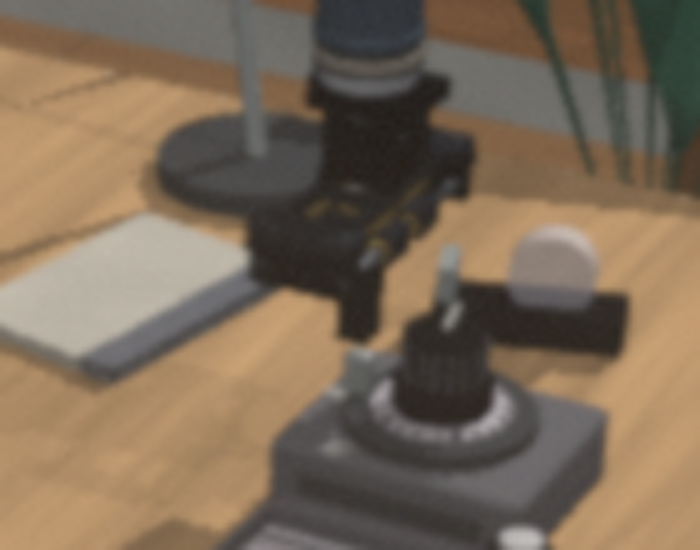

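The scene view shows the fingertips above the lug at about z 0.098, though the TCP reads 0.0705. I'll check the robot's own constants and its kinematics against that.

Run:
```python
from h import *
import pickle
print({k:getattr(bot,k) for k in dir(bot) if not k.startswith('_')})
s=read_state(); print(s['position'],s['joint_positions'])
c=pickle.load(open('s2.pkl','rb'));P=cloud(c)
u,v=369,187
for vv in range(170,196,1):
    p=P[vv,366:373]; print(vv,p[3].round(4),c['color'][vv,369])
```

```text
{'PlanningError': <class 'rig.PlanningError'>, 'hold_point_z': 0.0187}
[0.45507809 0.33547383 0.07048873] [ 2.50742919e+01  3.51178362e+01  9.66493986e+01 -1.08166423e-04
  4.82394909e+01  1.15083779e+02]
170 [0.4919 0.2577 0.1951] [48 50 54]
171 [0.4935 0.2546 0.1934] [39 42 48]
172 [0.4942 0.2533 0.1908] [35 39 45]
173 [0.4924 0.2574 0.1851] [32 37 43]
174 [0.4965 0.2488 0.1865] [35 40 46]
175 [0.4953 0.2517 0.1815] [34 39 43]
176 [0.4944 0.2538 0.1769] [35 41 45]
177 [0.4624 0.3227 0.1343] [35 39 45]
178 [0.4625 0.3228 0.1306] [33 39 44]
179 [0.4624 0.3234 0.1267] [38 42 47]
180 [0.4598 0.3291 0.1198] [30 37 43]
181 [0.4609 0.3271 0.1174] [32 38 43]
182 [0.4637 0.3213 0.1171] [33 38 45]
183 [0.4627 0.3238 0.112 ] [33 39 44]
184 [0.4633 0.3227 0.1091] [37 45 54]
185 [0.4617 0.3264 0.1033] [66 81 94]
186 [ 0.3818  0.4982 -0.0016] [104 122 137]
187 [0.4614 0.3276 0.0953] [125 134 139]
188 [0.4601 0.3306 0.0898] [117 121 119]
189 [0.4614 0.3282 0.0876] [100 103 102]
190 [0.4631 0.3248 0.086 ] [93 96 95]
191 [0.4663 0.3182 0.0863] [91 94 94]
192 [0.4593 0.3336 0.0733] [92 95 95]
193 [0.4624 0.3272 0.0734] [92 95 94]
194 [0.4608 0.3309 0.0675] [89 91 91]
195 [0.4599 0.3332 0.0624] [80 82 82]
```

Run:
```python
from h import *
import pickle
c=pickle.load(open('w2.pkl','rb'));P=cloud(c)
for v in(284,290,300,312,318,340,380): print(v,[P[v,u].round(4).tolist() for u in(160,230,280,340)])
c=pickle.load(open('s2.pkl','rb'));P=cloud(c)
m=np.zeros((480,640),bool); m[120:190,330:400]=True
m&=(np.abs(P[...,0]-.455)<.05)&(P[...,2]>.094)&(np.abs(P[...,1]-.335)<.12)&(P[...,2]<.2)
q=P[m]
for a in np.arange(.094,.2,.008):
    s=q[(q[:,2]>a)&(q[:,2]<=a+.008)]
    if len(s): print(a.round(3),len(s),s.min(0).round(3),s.max(0).round(3))
```

```text
284 [[0.4929, 0.3692, 0.1799], [0.4933, 0.354, 0.1809], [0.493, 0.3435, 0.1802], [0.4665, 0.3275, 0.11]]
290 [[0.4933, 0.3675, 0.1843], [0.4931, 0.3534, 0.184], [0.4932, 0.3432, 0.1841], [0.4648, 0.3275, 0.1119]]
300 [[0.4929, 0.366, 0.1885], [0.4929, 0.3524, 0.1887], [0.493, 0.3427, 0.1887], [0.4652, 0.328, 0.1227]]
312 [[0.4928, 0.364, 0.194], [0.4931, 0.3512, 0.1946], [0.4913, 0.3426, 0.1906], [0.4647, 0.3284, 0.1318]]
318 [[0.4929, 0.3631, 0.1966], [0.4926, 0.3509, 0.196], [0.491, 0.3424, 0.1927], [nan, nan, nan]]
340 [[0.4887, 0.3634, 0.1968], [0.4883, 0.3511, 0.196], [0.4871, 0.3424, 0.1937], [0.486, 0.3312, 0.1916]]
380 [[0.4809, 0.364, 0.1971], [0.4808, 0.3514, 0.197], [0.4796, 0.3425, 0.1951], [0.4521, 0.3291, 0.1528]]
0.094 1 [0.461 0.328 0.095] [0.461 0.328 0.095]
0.102 20 [0.446 0.314 0.103] [0.504 0.346 0.11 ]
0.11 29 [0.45  0.312 0.11 ] [0.504 0.36  0.118]
0.118 39 [0.447 0.312 0.118] [0.505 0.357 0.126]
0.126 18 [0.451 0.309 0.126] [0.505 0.35  0.133]
0.134 12 [0.462 0.316 0.134] [0.472 0.354 0.142]
0.142 12 [0.461 0.317 0.142] [0.471 0.348 0.149]
0.15 6 [0.464 0.314 0.15 ] [0.47  0.346 0.157]
0.166 14 [0.419 0.247 0.169] [0.491 0.423 0.174]
0.174 85 [0.417 0.244 0.174] [0.497 0.425 0.182]
0.182 117 [0.422 0.239 0.182] [0.497 0.422 0.19 ]
0.19 133 [0.421 0.24  0.19 ] [0.498 0.418 0.198]
0.198 35 [0.432 0.239 0.198] [0.496 0.421 0.2  ]
```

The whole gripper body and tips sit 31 mm higher than the reported TCP. Real z is therefore reported z + 0.031, the same in both wrist views. I'm reopening, going down by 28 mm and pinching.

Request:
drive_tool(steps=[[40,0,0,-0.03,0,0,0],[40,0,0,-0.03,0,0,0],[40,0,0,-0.03,0,0,0],[40,0,0,0.08,0,0,0],[40,0,0,0.16,0,0,0],[40,0,0,0.23,0,0,0],[40,0,0,0.23,0,0,0],[40,0,0,0.23,0,0,0]])

```text
time_s: 6.55
position: [0.4548, 0.3353, 0.0423]
tcp_rot: [[1.0, -0.0, -0.001], [-0.0, -1.0, -0.001], [-0.001, 0.001, -1.0]]
force: [-0.0, -0.6, 0.5]
opening: 0.461
grasp_force: 0.0
```

Request:
drive_tool(steps=[[5,0,0,0,0,0,0],[5,0,0,0,0,0,0],[5,0,0,0,0,0,0],[5,0,0,0,0,0,0],[5,0,0,0,0,0,0],[5,0,0,0,0,0,0]])

```text
time_s: 7.15
position: [0.4552, 0.3355, 0.0432]
tcp_rot: [[1.0, 0.0, 0.0], [0.0, -1.0, 0.0], [0.0, -0.0, -1.0]]
force: [-0.6, -0.9, 2.2]
opening: 0.16
grasp_force: 30.0
```

Request:
drive_tool(steps=[[5,0.001,0.03,0,0,0,-0.041],[5,0.004,0.061,0,0,0,-0.081],[5,0.008,0.091,0,0,0,-0.122],[5,0.015,0.121,0,0,0,-0.163],[5,0.023,0.15,0,0,0,-0.203],[5,0.033,0.179,0,0,0,-0.244],[5,0.045,0.207,0,0,0,-0.285],[5,0.058,0.235,0,0,0,-0.325]])

```text
time_s: 7.95
position: [0.4624, 0.3071, 0.0432]
tcp_rot: [[0.883, 0.47, 0.001], [0.47, -0.883, 0.0], [0.001, 0.0, -1.0]]
force: [0.4, -0.8, 2.7]
opening: 0.155
grasp_force: 30.0
```

Request:
drive_tool(steps=[[5,0.001,0.03,0,0,0,-0.041],[5,0.004,0.061,0,0,0,-0.081],[5,0.008,0.091,0,0,0,-0.122],[5,0.015,0.121,0,0,0,-0.163],[5,0.023,0.15,0,0,0,-0.203],[5,0.033,0.179,0,0,0,-0.244],[5,0.045,0.207,0,0,0,-0.285],[5,0.058,0.235,0,0,0,-0.325]])

```text
time_s: 8.75
position: [0.4821, 0.2851, 0.0432]
tcp_rot: [[0.56, 0.828, 0.001], [0.828, -0.56, -0.0], [0.0, 0.001, -1.0]]
force: [0.4, -1.8, 1.4]
opening: 0.156
grasp_force: 30.0
```

Request:
drive_tool(steps=[[5,0,0,0,0,0,0],[5,0,0,0,0,0,0],[5,0,0,0,0,0,0],[5,0,0,0,0,0,0]])

```text
time_s: 9.15
position: [0.482, 0.2852, 0.0432]
tcp_rot: [[0.562, 0.827, 0.001], [0.827, -0.562, -0.001], [0.0, 0.001, -1.0]]
force: [1.5, -5.5, 2.8]
opening: 0.158
grasp_force: 30.0
```

Request:
drive_tool(steps=[[40,0,0,0,0,0,0],[40,0,0,0,0,0,0],[40,0,0,0,0,0,0],[40,0,0,0,0,0,0],[40,0,0,-0.2,0,0,0],[40,0,0,-0.5,0,0,0],[60,0,0,-0.75,0,0,0],[87,0,0,-0.75,0,0,0]])

```text
time_s: 9.95
position: [0.4844, 0.2871, 0.137]
tcp_rot: [[0.561, 0.828, 0.009], [0.828, -0.561, 0.003], [0.008, 0.005, -1.0]]
force: [0.8, -0.1, -0.3]
opening: 0.568
grasp_force: 0.0
```

Request:
drive_tool(steps=[[87,0.505,-0.007,0,0,0,-0.086],[87,0.505,-0.007,0,0,0,-0.172],[87,0.505,-0.007,0,0,0,-0.258],[87,0.505,-0.007,0,0,0,-0.344],[87,0.505,-0.007,0,0,0,-0.43],[87,0.505,-0.007,0,0,0,-0.516],[87,0.505,-0.007,0,0,0,-0.602],[87,0.505,-0.007,0,0,0,-0.687]])

```text
time_s: 10.75
position: [0.5138, 0.3361, 0.1316]
tcp_rot: [[-0.426, 0.905, -0.002], [0.905, 0.426, -0.001], [0.0, -0.002, -1.0]]
force: [0.5, -0.8, 0.4]
opening: 1.0
grasp_force: 0.0
```

Request:
drive_tool(steps=[[87,0,0,0,0,0,-0.086],[87,0,0,0,0,0,-0.172],[87,0,0,0,0,0,-0.258],[87,0,0,0,0,0,-0.344],[87,0,0,0,0,0,-0.43],[87,0,0,0,0,0,-0.516],[87,0,0,0,0,0,-0.602],[87,0,0,0,0,0,-0.687]])

```text
time_s: 11.55
position: [0.5137, 0.3361, 0.1316]
tcp_rot: [[-0.995, 0.1, -0.002], [0.1, 0.995, -0.001], [0.002, -0.001, -1.0]]
force: [-0.3, 0.4, -0.1]
opening: 0.998
grasp_force: 0.0
```

Request:
drive_tool(steps=[[87,0,0,0,0,0,-0.086],[87,0,0,0,0,0,-0.172],[87,0,0,0,0,0,-0.258],[87,0,0,0,0,0,-0.344],[87,0,0,0,0,0,-0.43],[87,0,0,0,0,0,-0.516],[87,0,0,0,0,0,-0.602],[87,0,0,0,0,0,-0.687]])

```text
time_s: 12.35
position: [0.5138, 0.3361, 0.1316]
tcp_rot: [[-0.598, -0.802, -0.002], [-0.802, 0.598, -0.001], [0.002, 0.001, -1.0]]
force: [-0.1, 0.5, -0.4]
opening: 0.998
grasp_force: 0.0
```

```bash
cat > st.py <<'E'
from h import *
s=read_state(); p=s['position'];R=s['tcp_rot']
print(s['time_s'],p.round(4),'yaw',np.arctan2(R[1,0],R[0,0]).round(4),'q1',s['joint_positions'][0].round(1),'q6',s['joint_positions'][5].round(1),'M',s['moment'].round(2),'F',s['force'].round(1),'op',s['opening'].__round__(3))
import sys
if len(sys.argv)>1:
    t=np.array([float(a) for a in sys.argv[1:4]]); d=R.T@(t-p); print('tool shift/0.12',(d/.12).round(3))
E
python3 st.py .5153 .3358 .066
```

```text
12.35 [0.5138 0.3361 0.1316] yaw -2.2116 q1 22.8 q6 -120.5 M [ 0.17 -0.06  0.04] F [-0.1  0.5 -0.4] op 0.998
tool shift/0.12 [-0.007 -0.012  0.547]
```

Request:
drive_tool(steps=[[87,-0.007,-0.012,0.2,0,0,0],[87,-0.007,-0.012,0.4,0,0,0],[87,-0.007,-0.012,0.547,0,0,0],[87,-0.007,-0.012,0.547,0,0,0],[87,-0.007,-0.012,0.547,0,0,0],[45,-0.007,-0.012,0.547,0,0,0],[45,-0.007,-0.012,0.547,0,0,0],[45,-0.007,-0.012,0.547,0,0,0]])

```text
time_s: 13.15
position: [0.517, 0.3364, 0.0683]
tcp_rot: [[-0.602, -0.798, 0.002], [-0.798, 0.602, 0.001], [-0.002, -0.001, -1.0]]
force: [-0.1, -0.0, -0.6]
opening: 0.809
grasp_force: 0.0
```

Request:
drive_tool(steps=[[45,0,0,0,0,0,0],[45,0,0,0,0,0,0],[45,0,0,0,0,0,0],[45,0,0,0,0,0,0],[45,0,0,0,0,0,0],[45,0,0,0,0,0,0]])

```text
time_s: 13.75
position: [0.5168, 0.336, 0.0677]
tcp_rot: [[-0.602, -0.798, 0.001], [-0.798, 0.602, 0.0], [-0.0, -0.001, -1.0]]
force: [0.7, -1.0, 5.6]
opening: 0.638
grasp_force: 30.0
```

```bash
python3 st.py .5153 .3358 .066
```

```text
13.75 [0.5168 0.336  0.0677] yaw -2.2168 q1 22.7 q6 -120.3 M [-0.03 -0.09  0.03] F [ 0.7 -1.   5.6] op 0.638
tool shift/0.12 [0.009 0.009 0.014]
```

Request:
drive_tool(steps=[[45,0,0,0,0,0,0.097],[45,0,0,0,0,0,0.193],[45,0,0,0,0,0,0.29],[45,0,0,0,0,0,0.387],[45,0,0,0,0,0,0.483],[45,0,0,0,0,0,0.58],[45,0,0,0,0,0,0.677],[45,0,0,0,0,0,0.773]])

```text
time_s: 14.55
position: [0.5168, 0.336, 0.0677]
tcp_rot: [[-0.971, 0.238, 0.001], [0.238, 0.971, -0.0], [-0.001, 0.0, -1.0]]
force: [0.7, -1.6, 3.8]
opening: 0.635
grasp_force: 30.0
```

Request:
drive_tool(steps=[[45,0,0,0,0,0,0.097],[45,0,0,0,0,0,0.193],[45,0,0,0,0,0,0.29],[45,0,0,0,0,0,0.387],[45,0,0,0,0,0,0.483],[45,0,0,0,0,0,0.58],[45,0,0,0,0,0,0.677],[45,0,0,0,0,0,0.773]])

```text
time_s: 15.35
position: [0.5168, 0.3359, 0.0677]
tcp_rot: [[-0.17, 0.985, 0.001], [0.985, 0.17, -0.0], [-0.0, 0.001, -1.0]]
force: [0.7, -1.6, 4.0]
opening: 0.638
grasp_force: 30.0
```

Request:
drive_tool(steps=[[45,0,0,0,0,0,0.097],[45,0,0,0,0,0,0.193],[45,0,0,0,0,0,0.29],[45,0,0,0,0,0,0.387],[45,0,0,0,0,0,0.483],[45,0,0,0,0,0,0.58],[45,0,0,0,0,0,0.677],[45,0,0,0,0,0,0.773]])

```text
time_s: 16.15
position: [0.5168, 0.336, 0.0677]
tcp_rot: [[0.835, 0.55, 0.001], [0.55, -0.835, -0.0], [0.001, 0.001, -1.0]]
force: [0.3, -2.1, 3.6]
opening: 0.642
grasp_force: 30.0
```

```bash
python3 st.py; python3 look.py w3
```

```text
16.15 [0.5168 0.336  0.0677] yaw 0.5823 q1 22.7 q6 79.3 M [-0.25 -0.03  0.11] F [ 0.3 -2.1  3.6] op 0.642
[0.57522742 0.37371118 0.26265533] [[0.55, -0.835, -0.0], [-0.807, -0.532, 0.256], [-0.214, -0.14, -0.967]] 426.4294413232738
(0.507, 0.331, 0.116) [316.1 346.5]
(0.5, 0.16, 0.006) [519.6 398.3]
(0.6, 0.22, 0.062) [608.9 261.9]
```

View pics/w3.png

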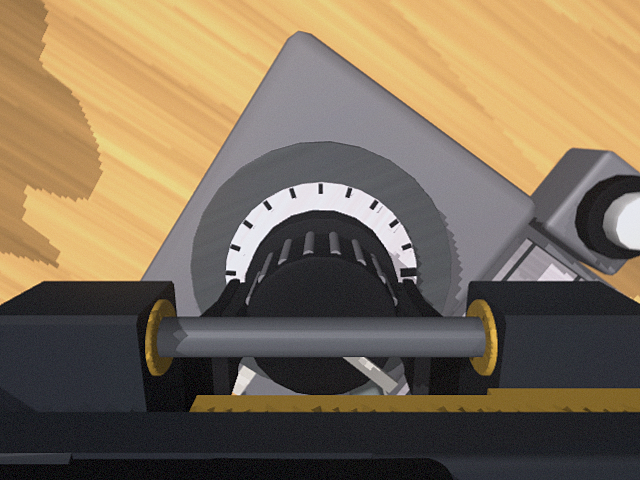

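Request:
drive_tool(steps=[[45,0,0,0,0,0,0.05],[45,0,0,0,0,0,0.1],[45,0,0,0,0,0,0.15],[45,0,0,0,0,0,0.19],[45,0,0,0,0,0,0.22],[45,0,0,0,0,0,0.24],[45,0,0,0,0,0,0.24],[45,0,0,0,0,0,0.24]])

```text
time_s: 17.0
position: [0.5168, 0.336, 0.0677]
tcp_rot: [[0.974, 0.227, 0.001], [0.227, -0.974, 0.0], [0.001, 0.0, -1.0]]
force: [0.2, -2.9, 5.6]
opening: 0.638
grasp_force: 30.0
```

```bash
python3 st.py
```

```text
17.0 [0.5168 0.336  0.0677] yaw 0.2291 q1 22.7 q6 99.5 M [-0.32 -0.01 -0.05] F [ 0.2 -2.9  5.6] op 0.638
```

Request:
drive_tool(steps=[[45,0,0,0,0,0,0.013],[45,0,0,0,0,0,0.027],[45,0,0,0,0,0,0.04],[45,0,0,0,0,0,0.04],[45,0,0,0,0,0,0.04]])

```text
time_s: 17.5
position: [0.5167, 0.3359, 0.0677]
tcp_rot: [[0.986, 0.169, 0.001], [0.169, -0.986, -0.0], [0.001, 0.0, -1.0]]
force: [0.6, -2.0, 5.2]
opening: 0.637
grasp_force: 30.0
```

```bash
python3 st.py
```

```text
17.5 [0.5167 0.3359 0.0677] yaw 0.1696 q1 22.7 q6 103.0 M [-0.35 -0.03  0.06] F [ 0.6 -2.   5.2] op 0.637
```

Request:
drive_tool(steps=[[45,0,0,0,0,0,0.013],[45,0,0,0,0,0,0.027],[45,0,0,0,0,0,0.04],[45,0,0,0,0,0,0.04],[45,0,0,0,0,0,0.04]])

```text
time_s: 18.0
position: [0.518, 0.3361, 0.0677]
tcp_rot: [[0.994, 0.11, 0.003], [0.11, -0.994, 0.0], [0.003, 0.0, -1.0]]
force: [4.5, -1.7, 4.5]
opening: 0.637
grasp_force: 30.0
```

```bash
python3 st.py; python3 look.py w4
```

```text
18.0 [0.518  0.3361 0.0677] yaw 0.1098 q1 22.7 q6 106.4 M [-0.41 -0.79  1.41] F [ 4.5 -1.7  4.5] op 0.637
[0.58708497 0.34307208 0.26284034] [[0.11, -0.994, -0.0], [-0.961, -0.106, 0.254], [-0.252, -0.027, -0.967]] 426.4294413232738
(0.507, 0.331, 0.116) [329.4 348.4]
(0.5, 0.16, 0.006) [588.  299.6]
(0.6, 0.22, 0.062) [592.5 130.4]
```

View pics/w4.png

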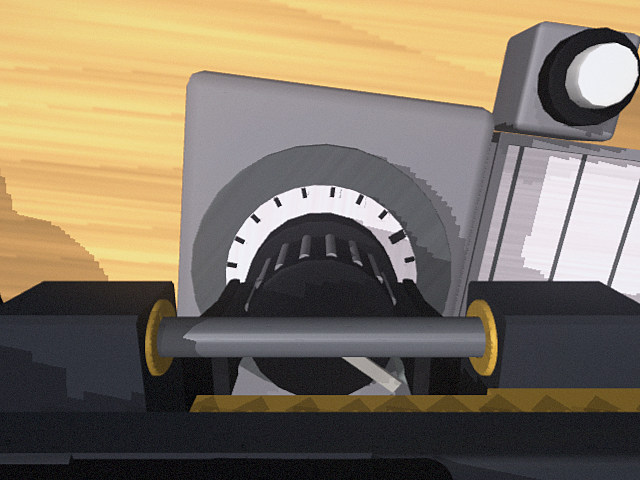

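Mz jumped to 1.41 N m, so the burrs touch. I'll hold briefly and back off 1.22 rad.

Request:
drive_tool(steps=[[45,0,0,0,0,0,0],[45,0,0,0,0,0,0],[45,0,0,0,0,0,-0.07],[45,0,0,0,0,0,-0.14],[45,0,0,0,0,0,-0.21],[45,0,0,0,0,0,-0.28],[45,0,0,0,0,0,-0.35],[45,0,0,0,0,0,-0.41]])

```text
time_s: 18.85
position: [0.5177, 0.3368, 0.0677]
tcp_rot: [[0.751, 0.66, 0.002], [0.66, -0.751, 0.003], [0.003, -0.001, -1.0]]
force: [3.9, -0.2, 4.2]
opening: 0.64
grasp_force: 30.0
```

Request:
drive_tool(steps=[[45,0,0,0,0,0,-0.07],[45,0,0,0,0,0,-0.14],[45,0,0,0,0,0,-0.21],[45,0,0,0,0,0,-0.28],[45,0,0,0,0,0,-0.34],[45,0,0,0,0,0,-0.4],[45,0,0,0,0,0,-0.4],[45,0,0,0,0,0,-0.4]])

```text
time_s: 19.65
position: [0.5171, 0.3372, 0.0677]
tcp_rot: [[0.25, 0.968, 0.001], [0.968, -0.25, 0.003], [0.003, 0.001, -1.0]]
force: [3.2, 3.1, 5.9]
opening: 0.639
grasp_force: 30.0
```

Request:
drive_tool(steps=[[45,0,0,0,0,0,0],[45,0,0,0,0,0,0],[45,0,0,0,0,0,0],[45,0,0,0,0,0,0]])

```text
time_s: 20.05
position: [0.5171, 0.3372, 0.0677]
tcp_rot: [[0.249, 0.968, 0.001], [0.968, -0.249, 0.003], [0.003, 0.001, -1.0]]
force: [3.2, 2.2, 4.7]
opening: 0.636
grasp_force: 30.0
```

Request:
drive_tool(steps=[[87,0,0,0,0,0,0],[87,0,0,0,0,0,0],[87,0,0,0,0,0,0],[87,0,0,0,0,0,0],[87,0,0,-0.2,0,0,0],[87,0,0,-0.5,0,0,0],[87,0,0,-0.8,0,0,0],[87,0,0,-0.8,0,0,0]])

```text
time_s: 20.85
position: [0.5194, 0.3376, 0.1684]
tcp_rot: [[0.246, 0.969, 0.009], [0.969, -0.246, 0.004], [0.006, 0.008, -1.0]]
force: [0.5, 0.6, 0.2]
opening: 0.997
grasp_force: 0.0
```

```bash
python3 st.py
```

```text
20.85 [0.5194 0.3376 0.1684] yaw 1.3225 q1 22.7 q6 36.9 M [-0.01 -0.12 -0.01] F [0.5 0.6 0.2] op 0.997
```

Request:
drive_tool(steps=[[60,-0.25,-0.1,0,0,0,0.08],[40,-0.5,-0.194,0,0,0,0.16],[40,-0.5,-0.194,0,0,0,0.228],[40,-0.5,-0.194,0,0,0,0.228],[40,-0.5,-0.194,0,0,0,0.228],[40,-0.5,-0.194,0,0,0,0.228]])

```text
time_s: 21.45
position: [0.4793, 0.2839, 0.163]
tcp_rot: [[0.555, 0.832, -0.0], [0.832, -0.555, -0.0], [-0.0, -0.0, -1.0]]
force: [0.3, -0.7, 0.1]
opening: 0.54
grasp_force: 0.0
```

```bash
python3 st.py .482 .2852 .0425; python3 look.py w5
python3 - <<'E'
from h import *
import pickle
c=pickle.load(open('w5.pkl','rb'))
print('touch',proj(c,(.495,.2998,.07)),'four',proj(c,(.542,.3016,.07)),'axis',proj(c,(.5153,.3358,.124)))
E
```

```text
21.45 [0.4793 0.2839 0.163 ] yaw 0.9825 q1 19.1 q6 52.8 M [-0.02 -0.02 -0.01] F [ 0.3 -0.7  0.1] op 0.54
tool shift/0.12 [0.021 0.013 1.004]
[0.51842495 0.34136886 0.35785674] [[0.832, -0.555, -0.001], [-0.536, -0.804, 0.256], [-0.143, -0.212, -0.967]] 426.4294413232738
(0.507, 0.331, 0.116) [314.6 155.5]
(0.5, 0.16, 0.006) [416.7 314.1]
(0.6, 0.22, 0.062) [513.4 209.6]
touch [326.6 200. ] four [384.1 158.9] axis [322.3 140.1]
```

View pics/w5.png

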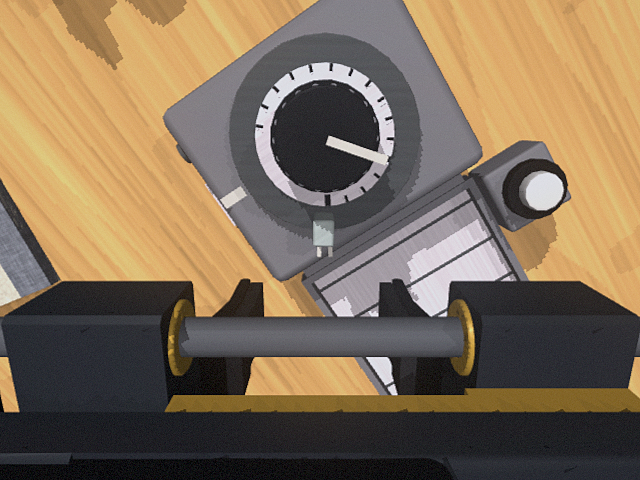

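Run:
```python
from h import *
import pickle
c=pickle.load(open('w5.pkl','rb')); A=np.array([.5153,.3358])
g=c['color'].astype(int)
m=np.zeros((480,640),bool); m[132:168,322:392]=True; P=cloud(c)
m&=(g.min(2)>130)&(P[...,2]>.1)
q=P[m]; vx,vy,x0,y0=cv2.fitLine((q[:,:2]*1000).astype(np.float32),cv2.DIST_L2,0,.01,.01).ravel()
print(len(q),q[:,2].mean(),'pointer ang',np.arctan2(vy,vx),x0,y0)
for n,u,v in(('touch',327,200),('four',386,161)):
    d=w(c,u,v,.07)[:2]-A; print(n,np.hypot(*d),np.arctan2(d[1],d[0]))
P2=P[215:262,305:342].reshape(-1,3); l=P2[(P2[:,2]>.087)&(P2[:,2]<.1)]; r=cv2.minAreaRect((l[:,:2]*1000).astype(np.float32)); print(r)
```

```text
607 0.12496964928235305 pointer ang -0.914627 527.7356 321.39355
touch 0.04134854757497479 -2.0770854364532934
four 0.04510671295894485 -0.9276650312796377
((482.608642578125, 286.208740234375), (18.544818878173828, 13.707539558410645), 56.08163833618164)
```

The pointer reads about 1.17 rad and covers the fourth mark, so the setting is good. Now I turn the collar back.

Request:
drive_tool(steps=[[40,0.029,0.013,0.3,0,0,0],[40,0.029,0.013,0.6,0,0,0],[40,0.029,0.013,0.8,0,0,0],[40,0.029,0.013,1.0,0,0,0],[40,0.029,0.013,1.0,0,0,0],[5,0.029,0.013,1.0,0,0,0],[5,0.029,0.013,1.0,0,0,0],[5,0.029,0.013,1.0,0,0,0]])

```text
time_s: 22.3
position: [0.4835, 0.2861, 0.0447]
tcp_rot: [[0.556, 0.831, 0.003], [0.831, -0.556, 0.001], [0.002, 0.002, -1.0]]
force: [-0.2, 0.2, 0.2]
opening: 0.267
grasp_force: 0.0
```

Request:
drive_tool(steps=[[5,0,0,0,0,0,0],[5,0,0,0,0,0,0],[5,0,0,0,0,0,0],[5,0,0,0,0,0,0]])

```text
time_s: 22.7
position: [0.483, 0.2859, 0.0444]
tcp_rot: [[0.557, 0.831, 0.002], [0.831, -0.557, 0.001], [0.002, 0.001, -1.0]]
force: [-1.4, -0.3, 5.8]
opening: 0.156
grasp_force: 30.0
```

```bash
python3 st.py
```

```text
22.7 [0.483  0.2859 0.0444] yaw 0.9806 q1 19.2 q6 53.0 M [ 0.03  0.07 -0.02] F [-1.4 -0.3  5.8] op 0.156
```

Request:
drive_tool(steps=[[5,0.001,-0.03,0,0,0,0.041],[5,0.004,-0.061,0,0,0,0.082],[5,0.008,-0.091,0,0,0,0.123],[5,0.015,-0.121,0,0,0,0.164],[5,0.023,-0.15,0,0,0,0.205],[5,0.033,-0.179,0,0,0,0.246],[5,0.045,-0.207,0,0,0,0.287],[5,0.058,-0.236,0,0,0,0.328]])

```text
time_s: 23.5
position: [0.4635, 0.3076, 0.0444]
tcp_rot: [[0.884, 0.468, 0.002], [0.468, -0.884, 0.001], [0.002, 0.0, -1.0]]
force: [0.6, -0.4, 5.7]
opening: 0.158
grasp_force: 30.0
```

Request:
drive_tool(steps=[[5,0.001,-0.03,0,0,0,0.041],[5,0.004,-0.061,0,0,0,0.082],[5,0.008,-0.091,0,0,0,0.123],[5,0.015,-0.121,0,0,0,0.164],[5,0.023,-0.15,0,0,0,0.205],[5,0.033,-0.179,0,0,0,0.246],[5,0.045,-0.207,0,0,0,0.287],[5,0.058,-0.236,0,0,0,0.328]])

```text
time_s: 24.3
position: [0.4565, 0.3361, 0.0444]
tcp_rot: [[1.0, -0.005, 0.002], [-0.005, -1.0, 0.001], [0.002, -0.001, -1.0]]
force: [-0.1, 0.3, 5.5]
opening: 0.156
grasp_force: 30.0
```

Request:
drive_tool(steps=[[5,0,0,0,0,0,0],[5,0,0,0,0,0,0],[5,0,0,0,0,0,0]])

```text
time_s: 24.6
position: [0.4564, 0.3363, 0.0444]
tcp_rot: [[1.0, -0.003, 0.002], [-0.003, -1.0, 0.002], [0.002, -0.002, -1.0]]
force: [0.4, 1.5, 5.3]
opening: 0.153
grasp_force: 30.0
```

```bash
python3 st.py
```

```text
24.6 [0.4564 0.3363 0.0444] yaw -0.0032 q1 25.1 q6 115.2 M [0.18 0.12 0.02] F [0.4 1.5 5.3] op 0.153
```

Request:
drive_tool(steps=[[40,0,0,0,0,0,0],[40,0,0,0,0,0,0],[40,0,0,0,0,0,0],[40,0,0,0,0,0,0],[40,0,0,-0.2,0,0,0],[40,0,0,-0.5,0,0,0],[40,0,0,-0.9,0,0,0],[40,0,0,-0.9,0,0,0]])

```text
time_s: 25.4
position: [0.46, 0.3376, 0.1574]
tcp_rot: [[1.0, -0.003, 0.012], [-0.003, -1.0, 0.006], [0.012, -0.006, -1.0]]
force: [0.5, 0.5, -0.5]
opening: 0.459
grasp_force: 0.0
```

Request:
drive_tool(steps=[[40,-0.2,0,-1,0,0,0],[40,-0.38,0.3,-1,0,0,0],[40,-0.38,0.6,-1,0,0,0],[40,-0.38,0.94,-1,0,0,0],[40,-0.38,0.94,-1,0,0,0],[40,-0.38,0.94,-1,0,0,0]])

```text
time_s: 26.0
position: [0.4094, 0.222, 0.2712]
tcp_rot: [[1.0, -0.006, -0.0], [-0.006, -1.0, 0.0], [-0.0, -0.0, -1.0]]
force: [0.3, -0.5, -0.4]
opening: 0.459
grasp_force: 0.0
```

Request:
drive_tool(steps=[[40,0,1,0,0,0,0],[40,0,1,0,0,0,0],[40,0,1,0,0,0,0],[40,0,1,0,0,0,0]])

```text
time_s: 26.4
position: [0.4094, 0.1018, 0.2705]
tcp_rot: [[1.0, -0.006, -0.001], [-0.006, -1.0, -0.0], [-0.001, 0.0, -1.0]]
force: [0.2, 0.7, -0.1]
opening: 0.46
grasp_force: 0.0
```

Request:
drive_tool(steps=[[40,0,1,0,0,0,0],[40,0,1,0,0,0,0],[40,0,1,0,0,0,0],[40,0,1,0,0,0,0]])

```text
time_s: 26.8
position: [0.4099, -0.0179, 0.2708]
tcp_rot: [[1.0, -0.006, -0.0], [-0.006, -1.0, 0.0], [-0.0, -0.0, -1.0]]
force: [0.9, -0.1, -0.3]
opening: 0.459
grasp_force: 0.0
```

Request:
drive_tool(steps=[[40,0,1,0,0,0,0],[40,0,1,0,0,0,0],[40,0,1,0,0,0,0],[40,0,1,0,0,0,0]])

```text
time_s: 27.2
position: [0.4098, -0.1378, 0.2709]
tcp_rot: [[1.0, -0.005, 0.0], [-0.005, -1.0, 0.001], [0.0, -0.001, -1.0]]
force: [0.2, 0.9, 0.7]
opening: 0.458
grasp_force: 0.0
```

Request:
drive_tool(steps=[[40,0,0.75,0,0,0,0],[40,0,0.75,0,0,0,0],[40,0,0.75,0,0,0,0],[40,0,0.75,0,0,0,0],[40,0,0.75,0,0,0,0]])

```text
time_s: 27.7
position: [0.4083, -0.2245, 0.2708]
tcp_rot: [[1.0, -0.001, -0.001], [-0.001, -1.0, 0.002], [-0.001, -0.002, -1.0]]
force: [-0.5, -0.8, 0.8]
opening: 0.458
grasp_force: 0.0
```

```bash
python3 st.py; python3 look.py w6
```

```text
27.7 [ 0.4083 -0.2245  0.2708] yaw -0.0008 q1 -42.6 q6 47.4 M [ 0.02  0.05 -0.01] F [-0.5 -0.8  0.8] op 0.458
[ 0.47855698 -0.22562167  0.46563533] [[-0.001, -1.0, -0.003], [-0.966, -0.0, 0.258], [-0.258, 0.003, -0.966]] 426.4294413232738
(0.507, 0.331, 0.116) [-392.4   89.5]
(0.5, 0.16, 0.006) [-51.8 105.6]
(0.6, 0.22, 0.062) [-205.6  -21.7]
```

View pics/w6.png

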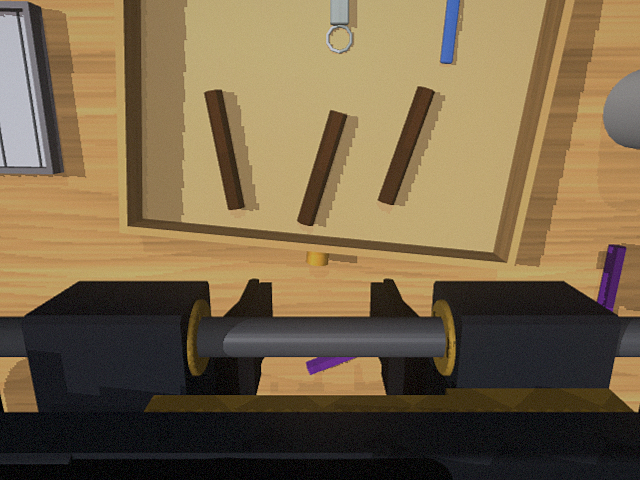

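The three dark pencils are at (224,150), (322,167) and (406,146). The flash drive's keyring (340,40) and the blue stick (450,30) are clear of them. The purple one on the desk stays.

```bash
cat > pf.py <<'E'
from h import *
import pickle,sys
def find(c,zt=.024,lo=.012,hi=.034,box=None):
    P=cloud(c); g=c['color'].astype(int)
    b,gr,r=g[...,0],g[...,1],g[...,2]
    m=((g.sum(2)<230)&(r>=b)&(r>gr+3)&(P[...,2]>lo)&(P[...,2]<hi)).astype(np.uint8)
    m=cv2.morphologyEx(m,cv2.MORPH_OPEN,np.ones((3,3),np.uint8))
    n,l,s,ce=cv2.connectedComponentsWithStats(m)
    for i in range(1,n):
        if s[i,4]<300: continue
        q=P[l==i]; r_=cv2.minAreaRect((q[:,:2]*1000).astype(np.float32)); (cx,cy),(a,bb),ang=r_
        if a<bb: ang-=90; a,bb=bb,a
        if ang<-90: ang+=180
        print('px',ce[i].round(),'n',s[i,4],'centre',round(cx,1),round(cy,1),'size',round(a,1),round(bb,1),'yaw deg',round(ang,1),'z p90',np.percentile(q[:,2],90).round(4))
if __name__=='__main__':
    find(pickle.load(open(sys.argv[1]+'.pkl','rb')))
E
python3 pf.py w6
```

```text
px [138. 121.] n 2245 centre 481.1 -39.9 size 222.0 56.8 yaw deg 9.5 z p90 0.0316
px [406. 145.] n 2022 centre 458.2 -311.0 size 119.1 18.1 yaw deg -17.7 z p90 0.0242
px [224. 149.] n 2023 centre 454.3 -125.0 size 119.1 17.7 yaw deg 8.1 z p90 0.0244
px [322. 167.] n 1938 centre 435.6 -224.5 size 119.5 17.5 yaw deg -17.2 z p90 0.0242
```

Request:
drive_tool(steps=[[45,0.383,-0.829,0.9,0,0,-0.094],[45,0.383,-0.829,0.9,0,0,-0.094],[45,0.383,-0.829,0.9,0,0,-0.094],[45,0.383,-0.829,0.9,0,0,-0.094],[45,0.383,-0.829,0.9,0,0,-0.094],[45,0.383,-0.829,0.9,0,0,-0.094]])

```text
time_s: 28.35
position: [0.4552, -0.1282, 0.1644]
tcp_rot: [[0.99, 0.138, 0.002], [0.138, -0.99, -0.001], [0.002, 0.002, -1.0]]
force: [0.7, 0.4, 0.3]
opening: 0.515
grasp_force: 0.0
```

Request:
drive_tool(steps=[[45,0,0,0.3,0,0,0],[45,0,0,0.6,0,0,0],[45,0,0,0.9,0,0,0],[45,0,0,0.9,0,0,0],[45,0,0,0.9,0,0,0]])

```text
time_s: 28.85
position: [0.455, -0.1291, 0.0563]
tcp_rot: [[0.991, 0.136, 0.001], [0.136, -0.991, -0.001], [0.001, 0.001, -1.0]]
force: [0.3, 0.2, 0.2]
opening: 0.513
grasp_force: 0.0
```

```bash
python3 st.py .4543 -.125 -.021
```

```text
28.85 [ 0.455  -0.1291  0.0563] yaw 0.1364 q1 -29.4 q6 52.8 M [ 0.05 -0.01 -0.03] F [0.3 0.2 0.2] op 0.513
tool shift/0.12 [-0.002 -0.035  0.644]
```

Request:
drive_tool(steps=[[45,0,-0.034,0.3,0,0,0],[45,0,-0.034,0.5,0,0,0],[45,0,-0.034,0.6,0,0,0],[45,0,-0.034,0.64,0,0,0],[45,0,-0.034,0.64,0,0,0],[8,0,-0.034,0.64,0,0,0],[8,0,-0.034,0.64,0,0,0],[8,0,-0.034,0.64,0,0,0]])

```text
time_s: 29.65
position: [0.4544, -0.1241, -0.0207]
tcp_rot: [[0.991, 0.137, 0.001], [0.137, -0.991, -0.001], [0.001, 0.001, -1.0]]
force: [1.4, -0.1, 0.3]
opening: 0.326
grasp_force: 0.0
```

Request:
drive_tool(steps=[[8,0,0,0,0,0,0],[8,0,0,0,0,0,0],[8,0,0,0,0,0,0],[8,0,0,0,0,0,0],[8,0,0,0,0,0,0]])

```text
time_s: 30.15
position: [0.454, -0.1239, -0.0212]
tcp_rot: [[0.991, 0.137, 0.001], [0.137, -0.991, -0.0], [0.001, 0.0, -1.0]]
force: [-0.2, 0.5, 5.9]
opening: 0.194
grasp_force: 30.0
```

```bash
python3 st.py
```

```text
30.15 [ 0.454  -0.1239 -0.0212] yaw 0.1379 q1 -28.9 q6 53.2 M [-0.02  0.05  0.01] F [-0.2  0.5  5.9] op 0.194
```

Request:
drive_tool(steps=[[8,0,0,-0.15,0,0,0],[8,0,0,-0.4,0,0,0],[8,0,0,-0.7,0,0,0],[8,0,0,-1,0,0,0],[8,0,0,-1,0,0,0],[8,0,0,-1,0,0,0]])

```text
time_s: 30.75
position: [0.4541, -0.1239, 0.099]
tcp_rot: [[0.991, 0.137, 0.001], [0.137, -0.991, -0.001], [0.001, 0.001, -1.0]]
force: [-0.2, -0.0, -0.5]
opening: 0.195
grasp_force: 30.0
```

Request:
drive_tool(steps=[[8,0.09,-0.2,0,0,0,0.03],[8,0.18,-0.4,0,0,0,0.06],[8,0.27,-0.6,0,0,0,0.097],[8,0.362,-0.79,0,0,0,0.097],[8,0.362,-0.79,0,0,0,0.097],[8,0.362,-0.79,0,0,0,0.097]])

```text
time_s: 31.35
position: [0.4827, -0.0235, 0.0971]
tcp_rot: [[1.0, -0.006, -0.003], [-0.006, -1.0, 0.001], [-0.003, -0.001, -1.0]]
force: [-0.4, -0.2, -1.0]
opening: 0.196
grasp_force: 30.0
```

Request:
drive_tool(steps=[[8,0.06,-0.25,0,0,0,0],[8,0.12,-0.5,0,0,0,0],[8,0.2,-0.75,0,0,0,0],[8,0.25,-0.95,0,0,0,0],[8,0.25,-0.95,0,0,0,0],[8,0.25,-0.95,0,0,0,0]])

```text
time_s: 31.95
position: [0.514, 0.0889, 0.0978]
tcp_rot: [[1.0, -0.007, -0.002], [-0.007, -1.0, -0.001], [-0.002, 0.001, -1.0]]
force: [-0.2, 0.1, -1.0]
opening: 0.191
grasp_force: 30.0
```

```bash
python3 st.py .5145 .187 -.021
```

```text
31.95 [0.514  0.0889 0.0978] yaw -0.0075 q1 -2.4 q6 88.0 M [ 0.01  0.01 -0.03] F [-0.2  0.1 -1. ] op 0.191
tool shift/0.12 [-0.    -0.818  0.989]
```

Request:
drive_tool(steps=[[8,0,-0.3,0,0,0,0],[8,0,-0.6,0,0,0,0],[8,0,-0.818,0.2,0,0,0],[8,0,-0.818,0.5,0,0,0],[8,0,-0.818,0.75,0,0,0],[8,0,-0.818,0.9,0,0,0],[8,0,-0.818,0.975,0,0,0],[8,0,-0.818,0.975,0,0,0]])

```text
time_s: 32.75
position: [0.5145, 0.1864, -0.0197]
tcp_rot: [[1.0, -0.01, -0.003], [-0.01, -1.0, -0.001], [-0.003, 0.001, -1.0]]
force: [-0.7, 0.3, -0.3]
opening: 0.193
grasp_force: 30.0
```

Request:
drive_tool(steps=[[8,0,0,0,0,0,0],[8,0,0,0,0,0,0],[28,0,0,0,0,0,0],[28,0,0,0,0,0,0],[28,0,0,0,0,0,0],[28,0,0,0,0,0,0]])

```text
time_s: 33.35
position: [0.5156, 0.188, -0.0182]
tcp_rot: [[1.0, -0.008, 0.001], [-0.008, -1.0, 0.0], [0.001, -0.0, -1.0]]
force: [0.7, -0.4, 0.1]
opening: 0.31
grasp_force: 0.0
```

Request:
drive_tool(steps=[[28,0,0,-0.1,0,0,0],[28,0,0,-0.3,0,0,0],[28,0,0,-0.6,0,0,0],[28,0,0,-1,0,0,0],[28,0,0,-1,0,0,0],[28,0,0,-1,0,0,0]])

```text
time_s: 33.95
position: [0.5165, 0.1882, 0.1036]
tcp_rot: [[1.0, -0.008, 0.004], [-0.008, -1.0, 0.001], [0.004, -0.001, -1.0]]
force: [0.2, -0.8, -0.3]
opening: 0.324
grasp_force: 0.0
```

```bash
python3 st.py .4356 -.2245 .099
```

```text
33.95 [0.5165 0.1882 0.1036] yaw -0.0075 q1 8.4 q6 98.8 M [0.04 0.06 0.01] F [ 0.2 -0.8 -0.3] op 0.324
tool shift/0.12 [-0.648  3.444  0.034]
```

Request:
drive_tool(steps=[[45,-0.162,0.86,0,0,0,0],[45,-0.162,0.86,0,0,0,0],[45,-0.162,0.86,0,0,0,0],[45,-0.162,0.86,0,0,0,0]])

```text
time_s: 34.35
position: [0.4941, 0.0838, 0.1006]
tcp_rot: [[1.0, -0.011, -0.003], [-0.011, -1.0, 0.0], [-0.003, -0.0, -1.0]]
force: [-0.0, -0.7, -0.7]
opening: 0.504
grasp_force: 0.0
```

Request:
drive_tool(steps=[[45,-0.162,0.86,0,0,0,0],[45,-0.162,0.86,0,0,0,0],[45,-0.162,0.86,0,0,0,0],[45,-0.162,0.86,0,0,0,0]])

```text
time_s: 34.75
position: [0.4751, -0.0181, 0.1011]
tcp_rot: [[1.0, -0.01, -0.001], [-0.01, -1.0, 0.001], [-0.001, -0.001, -1.0]]
force: [-0.6, 0.9, 0.1]
opening: 0.519
grasp_force: 0.0
```

Request:
drive_tool(steps=[[45,-0.162,0.86,0,0,0,0],[45,-0.162,0.86,0,0,0,0],[45,-0.162,0.86,0,0,0,0],[45,-0.162,0.86,0,0,0,0]])

```text
time_s: 35.15
position: [0.4553, -0.1206, 0.1013]
tcp_rot: [[1.0, -0.009, -0.0], [-0.009, -1.0, 0.001], [-0.0, -0.001, -1.0]]
force: [-0.4, 0.5, 0.4]
opening: 0.517
grasp_force: 0.0
```

Request:
drive_tool(steps=[[45,-0.162,0.86,0,0,0,0.1],[45,-0.162,0.86,0,0,0,0.195],[45,-0.162,0.86,0,0,0,0.195],[45,-0.162,0.86,0,0,0,0.195],[45,-0.162,0.86,0,0,0,0.195],[45,-0.162,0.86,0,0,0,0.195]])

```text
time_s: 35.75
position: [0.4345, -0.2215, 0.1013]
tcp_rot: [[0.956, -0.292, -0.001], [-0.292, -0.956, 0.001], [-0.002, -0.001, -1.0]]
force: [-0.7, -0.3, 0.0]
opening: 0.517
grasp_force: 0.0
```

```bash
python3 st.py .4356 -.2245 -.021; python3 look.py w7 >/dev/null; python3 pf.py w7
```

```text
35.75 [ 0.4345 -0.2215  0.1013] yaw -0.2968 q1 -40.2 q6 66.8 M [0.1  0.04 0.  ] F [-0.7 -0.3  0. ] op 0.517
tool shift/0.12 [0.017 0.022 1.019]
px [442. 155.] n 5266 centre 458.2 -311.1 size 120.0 18.7 yaw deg -17.5 z p90 0.0241
px [ 26. 219.] n 3303 centre 507.6 -40.8 size 110.1 3.3 yaw deg -5.9 z p90 0.0311
px [324. 226.] n 4660 centre 435.9 -224.7 size 120.3 17.8 yaw deg -17.3 z p90 0.0241
px [631. 203.] n 1948 centre 394.3 -421.4 size 79.9 3.0 yaw deg -5.8 z p90 0.0273
px [611. 285.] n 669 centre 344.8 -401.1 size 31.3 2.2 yaw deg 84.0 z p90 0.0317
```

Both remaining pencils are confirmed where measured. Descending and grasping.

Request:
drive_tool(steps=[[45,0.018,0.023,0.4,0,0,0],[45,0.018,0.023,0.7,0,0,0],[45,0.018,0.023,0.9,0,0,0],[45,0.018,0.023,1.0,0,0,0],[45,0.018,0.023,1.0,0,0,0],[45,0.018,0.023,1.0,0,0,0],[8,0.018,0.023,1.0,0,0,0],[8,0.018,0.023,1.0,0,0,0]])

```text
time_s: 36.6
position: [0.4366, -0.2281, -0.0173]
tcp_rot: [[0.955, -0.296, 0.002], [-0.296, -0.955, -0.002], [0.002, 0.001, -1.0]]
force: [-0.0, 0.2, 0.0]
opening: 0.41
grasp_force: 0.0
```

Request:
drive_tool(steps=[[8,0,0,0.01,0,0,0],[8,0,0,0.01,0,0,0],[8,0,0,0.01,0,0,0],[8,0,0,0.01,0,0,0],[8,0,0,0.01,0,0,0],[8,0,0,0.01,0,0,0]])

```text
time_s: 37.2
position: [0.4359, -0.2277, -0.0193]
tcp_rot: [[0.955, -0.296, 0.0], [-0.296, -0.955, -0.0], [0.001, 0.0, -1.0]]
force: [-0.5, 1.3, 4.9]
opening: 0.189
grasp_force: 30.0
```

Request:
drive_tool(steps=[[8,0,0,-0.15,0,0,0],[8,0,0,-0.4,0,0,0],[8,0,0,-0.7,0,0,0],[8,0,0,-1,0,0,0],[8,0,0,-1,0,0,0],[8,0,0,-1,0,0,0]])

```text
time_s: 37.8
position: [0.436, -0.2277, 0.1008]
tcp_rot: [[0.955, -0.296, 0.001], [-0.296, -0.955, -0.001], [0.001, 0.001, -1.0]]
force: [-0.5, 0.9, -0.3]
opening: 0.193
grasp_force: 30.0
```

```bash
python3 st.py .5145 .141 .10
```

```text
37.8 [ 0.436  -0.2277  0.1008] yaw -0.3001 q1 -40.6 q6 66.6 M [0.07 0.01 0.01] F [-0.5  0.9 -0.3] op 0.193
tool shift/0.12 [-0.284 -3.129  0.004]
```

Request:
drive_tool(steps=[[8,-0.02,-0.2,0,0,0,-0.04],[8,-0.04,-0.4,0,0,0,-0.08],[8,-0.06,-0.6,0,0,0,-0.13],[8,-0.087,-0.845,0,0,0,-0.195],[8,-0.087,-0.845,0,0,0,-0.195],[8,-0.087,-0.845,0,0,0,-0.195]])

```text
time_s: 38.4
position: [0.4549, -0.1267, 0.099]
tcp_rot: [[1.0, -0.007, -0.003], [-0.007, -1.0, 0.001], [-0.003, -0.001, -1.0]]
force: [0.3, -0.2, 0.3]
opening: 0.195
grasp_force: 30.0
```

Request:
drive_tool(steps=[[8,0.04,-0.2,0,0,0,0],[8,0.08,-0.4,0,0,0,0],[8,0.12,-0.6,0,0,0,0],[8,0.163,-0.747,0,0,0,0],[8,0.163,-0.747,0,0,0,0]])

```text
time_s: 38.9
position: [0.476, -0.0374, 0.0996]
tcp_rot: [[1.0, -0.007, -0.001], [-0.007, -1.0, 0.0], [-0.001, -0.0, -1.0]]
force: [-0.6, -0.1, 0.7]
opening: 0.193
grasp_force: 30.0
```

Request:
drive_tool(steps=[[8,0.04,-0.2,0,0,0,0],[8,0.08,-0.4,0,0,0,0],[8,0.12,-0.6,0,0,0,0],[8,0.163,-0.747,0,0,0,0],[8,0.163,-0.747,0,0,0,0]])

```text
time_s: 39.4
position: [0.4969, 0.0515, 0.0999]
tcp_rot: [[1.0, -0.007, 0.0], [-0.007, -1.0, -0.0], [0.0, 0.0, -1.0]]
force: [0.6, -0.5, -0.0]
opening: 0.194
grasp_force: 30.0
```

Request:
drive_tool(steps=[[8,0.04,-0.2,0,0,0,0],[8,0.08,-0.4,0,0,0,0],[8,0.12,-0.6,0,0,0,0],[8,0.163,-0.747,0,0,0,0],[8,0.163,-0.747,0,0,0,0],[8,0.163,-0.747,0,0,0,0]])

```text
time_s: 40.0
position: [0.5164, 0.1394, 0.0999]
tcp_rot: [[1.0, -0.008, -0.001], [-0.008, -1.0, -0.001], [-0.001, 0.001, -1.0]]
force: [0.0, 0.0, -0.9]
opening: 0.194
grasp_force: 30.0
```

```bash
python3 st.py .5145 .141 -.0185;  python3 look.py w8 >/dev/null
python3 - <<'E'
from pf import *
find(pickle.load(open('w8.pkl','rb')),lo=.008,hi=.06)
E
```

```text
40.0 [0.5164 0.1394 0.0999] yaw -0.0083 q1 3.2 q6 93.7 M [ 0.03  0.06 -0.02] F [ 0.   0.  -0.9] op 0.194
tool shift/0.12 [-0.015 -0.014  0.986]
px [167.  30.] n 1199 centre 633.2 221.0 size 42.0 24.2 yaw deg -72.0 z p90 0.0524
px [226.  40.] n 312 centre 635.1 193.0 size 24.0 1.2 yaw deg 0.5 z p90 0.035
px [251. 226.] n 2425 centre 520.9 187.2 size 111.7 17.6 yaw deg -0.3 z p90 0.0219
px [576. 283.] n 2450 centre 483.7 -30.2 size 59.9 3.0 yaw deg -5.9 z p90 0.0423
```

Request:
drive_tool(steps=[[8,-0.015,-0.014,0.2,0,0,0],[8,-0.015,-0.014,0.5,0,0,0],[8,-0.015,-0.014,0.75,0,0,0],[8,-0.015,-0.014,0.9,0,0,0],[8,-0.015,-0.014,0.985,0,0,0],[8,-0.015,-0.014,0.985,0,0,0],[8,-0.015,-0.014,0.985,0,0,0]])

```text
time_s: 40.75
position: [0.5153, 0.142, -0.0174]
tcp_rot: [[1.0, -0.009, 0.001], [-0.009, -1.0, -0.0], [0.001, 0.0, -1.0]]
force: [0.9, -0.2, 0.2]
opening: 0.193
grasp_force: 30.0
```

Request:
drive_tool(steps=[[8,0,0,0,0,0,0],[8,0,0,0,0,0,0],[28,0,0,0,0,0,0],[28,0,0,0,0,0,0],[28,0,0,0,0,0,0],[28,0,0,0,0,0,0]])

```text
time_s: 41.35
position: [0.5148, 0.1426, -0.0178]
tcp_rot: [[1.0, -0.008, 0.0], [-0.008, -1.0, 0.0], [0.0, -0.0, -1.0]]
force: [-0.5, -0.8, -0.1]
opening: 0.316
grasp_force: 0.0
```

Request:
drive_tool(steps=[[28,0,0,-0.1,0,0,0],[28,0,0,-0.3,0,0,0],[28,0,0,-0.6,0,0,0],[28,0,0,-1,0,0,0],[28,0,0,-1,0,0,0],[28,0,0,-1,0,0,0]])

```text
time_s: 41.95
position: [0.5156, 0.1427, 0.104]
tcp_rot: [[1.0, -0.008, 0.004], [-0.008, -1.0, 0.0], [0.004, -0.0, -1.0]]
force: [0.3, 0.6, -0.0]
opening: 0.318
grasp_force: 0.0
```

```bash
python3 st.py .4582 -.3111 .101
```

```text
41.95 [0.5156 0.1427 0.104 ] yaw -0.0076 q1 3.5 q6 93.9 M [0.03 0.03 0.03] F [ 0.3  0.6 -0. ] op 0.318
tool shift/0.12 [-0.45   3.785  0.022]
```

Request:
drive_tool(steps=[[45,-0.113,0.946,0,0,0,0],[45,-0.113,0.946,0,0,0,0],[45,-0.113,0.946,0,0,0,0],[45,-0.113,0.946,0,0,0,0]])

```text
time_s: 42.35
position: [0.4991, 0.0276, 0.101]
tcp_rot: [[1.0, -0.012, -0.003], [-0.012, -1.0, 0.001], [-0.003, -0.001, -1.0]]
force: [0.2, 0.1, -0.5]
opening: 0.503
grasp_force: 0.0
```

Request:
drive_tool(steps=[[45,-0.113,0.946,0,0,0,0],[45,-0.113,0.946,0,0,0,0],[45,-0.113,0.946,0,0,0,0],[45,-0.113,0.946,0,0,0,0]])

```text
time_s: 42.75
position: [0.4859, -0.0847, 0.1016]
tcp_rot: [[1.0, -0.011, -0.001], [-0.011, -1.0, 0.001], [-0.001, -0.001, -1.0]]
force: [1.3, 0.7, 0.2]
opening: 0.517
grasp_force: 0.0
```

Request:
drive_tool(steps=[[45,-0.113,0.946,0,0,0,0],[45,-0.113,0.946,0,0,0,0],[45,-0.113,0.946,0,0,0,0],[45,-0.113,0.946,0,0,0,0]])

```text
time_s: 43.15
position: [0.472, -0.1976, 0.1018]
tcp_rot: [[1.0, -0.009, 0.0], [-0.009, -1.0, 0.001], [0.0, -0.001, -1.0]]
force: [-0.5, -0.0, 1.2]
opening: 0.513
grasp_force: 0.0
```

Request:
drive_tool(steps=[[45,-0.113,0.946,0,0,0,0.1],[45,-0.113,0.946,0,0,0,0.199],[45,-0.113,0.946,0,0,0,0.199],[45,-0.113,0.946,0,0,0,0.199],[45,-0.113,0.946,0,0,0,0.199],[45,-0.113,0.946,0,0,0,0.199],[45,-0.113,0.946,0,0,0,0.199]])

```text
time_s: 43.85
position: [0.4571, -0.3086, 0.102]
tcp_rot: [[0.954, -0.299, -0.001], [-0.299, -0.954, 0.001], [-0.001, -0.001, -1.0]]
force: [-0.4, 0.2, 0.3]
opening: 0.516
grasp_force: 0.0
```

```bash
python3 st.py .4582 -.311 -.020; python3 look.py w9 >/dev/null; python3 pf.py w9
```

```text
43.85 [ 0.4571 -0.3086  0.102 ] yaw -0.3036 q1 -45.6 q6 61.7 M [ 0.    0.05 -0.01] F [-0.4  0.2  0.3] op 0.516
tool shift/0.12 [0.016 0.017 1.017]
px [323. 227.] n 4578 centre 458.2 -311.3 size 120.3 17.8 yaw deg -17.4 z p90 0.0242
px [503. 228.] n 605 centre 425.3 -424.7 size 49.2 1.7 yaw deg -5.3 z p90 0.0322
px [320. 377.] n 2270 centre 357.5 -275.1 size 103.4 2.8 yaw deg 84.5 z p90 0.0315
```

Request:
drive_tool(steps=[[45,0.016,0.018,0.4,0,0,0],[45,0.016,0.018,0.7,0,0,0],[45,0.016,0.018,0.9,0,0,0],[45,0.016,0.018,1.0,0,0,0],[45,0.016,0.018,1.0,0,0,0],[45,0.016,0.018,1.0,0,0,0],[8,0.016,0.018,1.0,0,0,0],[8,0.016,0.018,1.0,0,0,0]])

```text
time_s: 44.7
position: [0.459, -0.3144, -0.0165]
tcp_rot: [[0.953, -0.301, 0.002], [-0.301, -0.953, -0.002], [0.002, 0.001, -1.0]]
force: [-0.3, 0.0, -0.4]
opening: 0.409
grasp_force: 0.0
```

Request:
drive_tool(steps=[[8,0,0,0.01,0,0,0],[8,0,0,0.01,0,0,0],[8,0,0,0.01,0,0,0],[8,0,0,0.01,0,0,0],[8,0,0,0.01,0,0,0],[8,0,0,0.01,0,0,0]])

```text
time_s: 45.3
position: [0.4583, -0.3138, -0.0187]
tcp_rot: [[0.953, -0.301, 0.0], [-0.301, -0.953, -0.0], [0.0, 0.0, -1.0]]
force: [-0.1, 1.0, 6.0]
opening: 0.192
grasp_force: 30.0
```

Request:
drive_tool(steps=[[8,0,0,-0.15,0,0,0],[8,0,0,-0.4,0,0,0],[8,0,0,-0.7,0,0,0],[8,0,0,-1,0,0,0],[8,0,0,-1,0,0,0],[8,0,0,-1,0,0,0]])

```text
time_s: 45.9
position: [0.4584, -0.3139, 0.1014]
tcp_rot: [[0.953, -0.301, 0.001], [-0.301, -0.953, -0.001], [0.001, 0.001, -1.0]]
force: [0.1, 0.3, -0.1]
opening: 0.193
grasp_force: 30.0
```

```bash
python3 st.py .5145 .095 .10
```

```text
45.9 [ 0.4584 -0.3139  0.1014] yaw -0.3062 q1 -45.9 q6 61.6 M [ 0.09  0.06 -0.  ] F [ 0.1  0.3 -0.1] op 0.193
tool shift/0.12 [-0.581 -3.39   0.008]
```

Request:
drive_tool(steps=[[8,-0.035,-0.2,0,0,0,-0.04],[8,-0.07,-0.4,0,0,0,-0.08],[8,-0.105,-0.6,0,0,0,-0.13],[8,-0.14,-0.83,0,0,0,-0.199],[8,-0.14,-0.83,0,0,0,-0.199],[8,-0.14,-0.83,0,0,0,-0.199]])

```text
time_s: 46.5
position: [0.4715, -0.2129, 0.0995]
tcp_rot: [[1.0, -0.007, -0.002], [-0.007, -1.0, 0.001], [-0.002, -0.001, -1.0]]
force: [-0.8, -0.4, 0.1]
opening: 0.193
grasp_force: 30.0
```

Request:
drive_tool(steps=[[8,0.03,-0.22,0,0,0,0],[8,0.06,-0.44,0,0,0,0],[8,0.09,-0.66,0,0,0,0],[8,0.117,-0.858,0,0,0,0],[8,0.117,-0.858,0,0,0,0]])

```text
time_s: 47.0
position: [0.4865, -0.1094, 0.1001]
tcp_rot: [[1.0, -0.007, -0.002], [-0.007, -1.0, 0.001], [-0.002, -0.001, -1.0]]
force: [0.5, -1.0, -1.1]
opening: 0.186
grasp_force: 30.0
```

Request:
drive_tool(steps=[[8,0.03,-0.22,0,0,0,0],[8,0.06,-0.44,0,0,0,0],[8,0.09,-0.66,0,0,0,0],[8,0.117,-0.858,0,0,0,0],[8,0.117,-0.858,0,0,0,0]])

```text
time_s: 47.5
position: [0.5022, -0.0074, 0.1004]
tcp_rot: [[1.0, -0.006, -0.0], [-0.006, -1.0, 0.0], [-0.0, -0.0, -1.0]]
force: [0.0, -0.3, -0.5]
opening: 0.194
grasp_force: 30.0
```

Request:
drive_tool(steps=[[8,0.03,-0.22,0,0,0,0],[8,0.06,-0.44,0,0,0,0],[8,0.09,-0.66,0,0,0,0],[8,0.117,-0.858,0,0,0,0],[8,0.117,-0.858,0,0,0,0],[8,0.117,-0.858,0,0,0,0]])

```text
time_s: 48.1
position: [0.5172, 0.0934, 0.1006]
tcp_rot: [[1.0, -0.008, -0.0], [-0.008, -1.0, -0.001], [-0.0, 0.001, -1.0]]
force: [-0.5, -0.7, 0.2]
opening: 0.193
grasp_force: 30.0
```

```bash
python3 st.py .5145 .095 -.018;  python3 look.py w10 >/dev/null
python3 - <<'E'
from pf import *
find(pickle.load(open('w10.pkl','rb')),lo=.008,hi=.06)
E
```

```text
48.1 [0.5172 0.0934 0.1006] yaw -0.008 q1 -1.9 q6 88.6 M [ 0.06  0.08 -0.02] F [-0.5 -0.7  0.2] op 0.193
tool shift/0.12 [-0.022 -0.014  0.988]
px [148.  36.] n 351 centre 639.8 192.9 size 15.1 1.6 yaw deg 1.5 z p90 0.0348
px [184. 225.] n 2481 centre 530.7 186.7 size 92.0 17.2 yaw deg -0.4 z p90 0.0221
px [249. 226.] n 2318 centre 528.0 141.8 size 91.7 17.5 yaw deg -0.2 z p90 0.022
px [514. 241.] n 1725 centre 515.3 -33.3 size 66.3 2.3 yaw deg -5.7 z p90 0.0387
```

Request:
drive_tool(steps=[[8,-0.022,-0.014,0.2,0,0,0],[8,-0.022,-0.014,0.5,0,0,0],[8,-0.022,-0.014,0.75,0,0,0],[8,-0.022,-0.014,0.9,0,0,0],[8,-0.022,-0.014,0.985,0,0,0],[8,-0.022,-0.014,0.985,0,0,0],[8,-0.022,-0.014,0.985,0,0,0]])

```text
time_s: 48.85
position: [0.5147, 0.0958, -0.0168]
tcp_rot: [[1.0, -0.009, 0.001], [-0.009, -1.0, -0.0], [0.001, 0.0, -1.0]]
force: [0.3, 0.8, -0.3]
opening: 0.192
grasp_force: 30.0
```

Request:
drive_tool(steps=[[8,0,0,0,0,0,0],[8,0,0,0,0,0,0],[26,0,0,0,0,0,0],[26,0,0,0,0,0,0],[26,0,0,0,0,0,0],[26,0,0,0,0,0,0]])

```text
time_s: 49.45
position: [0.5141, 0.0966, -0.0172]
tcp_rot: [[1.0, -0.008, 0.0], [-0.008, -1.0, -0.0], [0.0, 0.0, -1.0]]
force: [0.9, -1.0, -0.2]
opening: 0.294
grasp_force: 0.0
```

Request:
drive_tool(steps=[[26,0,0,-0.1,0,0,0],[26,0,0,-0.3,0,0,0],[26,0,0,-0.6,0,0,0],[26,0,0,-1,0,0,0],[26,0,0,-1,0,0,0],[26,0,0,-1,0,0,0]])

```text
time_s: 50.05
position: [0.5149, 0.0966, 0.1046]
tcp_rot: [[1.0, -0.008, 0.004], [-0.008, -1.0, -0.0], [0.004, 0.0, -1.0]]
force: [0.0, 0.1, -0.7]
opening: 0.297
grasp_force: 0.0
```

Request:
drive_tool(steps=[[0,-0.5,-0.45,-0.95,0,0,0],[0,-0.5,-0.45,-0.95,0,0,0],[0,-0.5,-0.45,-0.95,0,0,0],[0,-0.5,-0.45,-0.95,0,0,0],[0,-0.5,-0.45,-0.95,0,0,0],[0,-0.5,-0.45,-0.95,0,0,0]])

```text
time_s: 50.65
position: [0.4536, 0.1505, 0.2149]
tcp_rot: [[1.0, -0.008, -0.004], [-0.008, -1.0, -0.001], [-0.004, 0.001, -1.0]]
force: [0.1, 0.8, -0.3]
opening: 0.006
grasp_force: 0.0
```

```bash
python3 st.py .624 .2193 .06;  python3 look.py w11 >/dev/null
python3 - <<'E'
from pf import *
c=pickle.load(open('w11.pkl','rb'))
find(c,lo=.008,hi=.06)
P=cloud(c); m=(np.hypot(P[...,0]-.624,P[...,1]-.219)<.03)&(P[...,2]>.057)&(P[...,2]<.068)
(x,y),r=cv2.minEnclosingCircle((P[m][:,:2]*1000).astype(np.float32)); print('button',x,y,r,np.median(P[m][:,2]))
E
```

```text
50.65 [0.4536 0.1505 0.2149] yaw -0.0081 q1 4.9 q6 95.4 M [0.05 0.07 0.05] F [ 0.1  0.8 -0.3] op 0.006
tool shift/0.12 [ 1.419 -0.585  1.286]
px [279. 135.] n 2404 centre 516.3 187.3 size 119.1 17.6 yaw deg -0.5 z p90 0.0221
px [329. 143.] n 2161 centre 513.6 141.8 size 119.3 16.9 yaw deg -0.5 z p90 0.0221
px [380. 142.] n 2108 centre 513.4 96.1 size 119.0 17.7 yaw deg -0.4 z p90 0.0221
button 614.7591552734375 219.21527099609375 9.874090194702148 0.06052986637966737
```

View pics/w11.png

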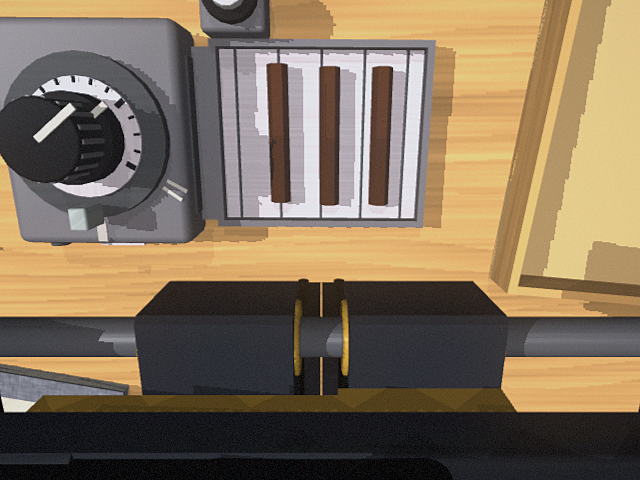

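Three pencils lie along the lines at (279,135), (329,143) and (380,142), the pointer is on the fourth mark, and the lug is at the broad bar. I'll check the angles numerically while moving over the button.

Request:
drive_tool(steps=[[0,0.71,-0.29,0.2,0,0,0],[0,0.71,-0.29,0.2,0,0,0],[0,0.71,-0.29,0.2,0,0,0],[0,0.71,-0.29,0.2,0,0,0]])

```text
time_s: 51.1
position: [0.5394, 0.1845, 0.1899]
tcp_rot: [[1.0, -0.008, -0.006], [-0.008, -1.0, -0.001], [-0.006, 0.001, -1.0]]
force: [0.2, 0.3, 0.3]
opening: 0.003
grasp_force: 0.0
```

Request:
drive_tool(steps=[[0,0.71,-0.29,0,0,0,0],[0,0.71,-0.29,0.3,0,0,0],[0,0.71,-0.29,0.7,0,0,0],[0,0.71,-0.29,0.95,0,0,0],[0,0.71,-0.29,0.95,0,0,0],[0,0.71,-0.29,0.95,0,0,0]])

```text
time_s: 51.7
position: [0.6245, 0.2187, 0.0787]
tcp_rot: [[1.0, -0.008, -0.002], [-0.008, -1.0, -0.0], [-0.002, 0.0, -1.0]]
force: [-0.5, -0.4, 0.9]
opening: 0.002
grasp_force: 0.0
```

```bash
python3 st.py .6242 .2192 .031
python3 - <<'E'
from h import *
import pickle
c=pickle.load(open('w11.pkl','rb'));P=cloud(c);A=np.array([.5153,.3358])
d=np.hypot(P[...,0]-A[0],P[...,1]-A[1])
m=(P[...,2]>.088)&(P[...,2]<.096)&(d>.05)&(d<.071)&(P[...,0]<.48)
q=P[m][:,:2]; print('lug',len(q),cv2.minAreaRect((q*1000).astype(np.float32)))
m=(d<.042)&(P[...,2]>.118)&(c['color'].min(2)>130); q=P[m]
print('pointer',len(q),np.arctan2(*cv2.fitLine((q[:,:2]*1000).astype(np.float32),cv2.DIST_L2,0,.01,.01).ravel()[[1,0]]))
E
```

```text
51.7 [0.6245 0.2187 0.0787] yaw -0.0083 q1 9.6 q6 100.1 M [ 0.04  0.02 -0.03] F [-0.5 -0.4  0.9] op 0.002
tool shift/0.12 [-0.001 -0.005  0.397]
lug 435 ((456.9088439941406, 335.4660339355469), (14.709400177001953, 17.32506561279297), 88.91162109375)
pointer 464 -0.86360085
```

Request:
drive_tool(steps=[[0,0,0,0.2,0,0,0],[0,0,0,0.36,0,0,0],[0,0,0,0.41,0,0,0],[0,0,0,0.43,0,0,0],[0,0,0,0.445,0,0,0],[0,0,0,0.445,0,0,0],[0,0,0,0.445,0,0,0]])

```text
time_s: 52.4
position: [0.6262, 0.2193, 0.0268]
tcp_rot: [[1.0, -0.008, 0.002], [-0.008, -1.0, 0.0], [0.002, -0.0, -1.0]]
force: [-0.9, -0.7, 3.0]
opening: 0.005
grasp_force: 1.4
```

Request:
drive_tool(steps=[[0,0,0,0.01,0,0,0],[0,0,0,0.02,0,0,0],[0,0,0,0.025,0,0,0],[0,0,0,0.025,0,0,0],[0,0,0,0.025,0,0,0]])

```text
time_s: 52.9
position: [0.6262, 0.2193, 0.0233]
tcp_rot: [[1.0, -0.008, 0.002], [-0.008, -1.0, 0.0], [0.002, -0.0, -1.0]]
force: [-1.2, -1.2, 6.9]
opening: 0.004
grasp_force: 3.5
```

Request:
drive_tool(steps=[[0,0,0,0,0,0,0],[0,0,0,-0.1,0,0,0],[0,0,0,-0.5,0,0,0],[0,0,0,-1,0,0,0],[0,0,0,-1,0,0,0]])

```text
time_s: 53.4
position: [0.6299, 0.2206, 0.1491]
tcp_rot: [[1.0, -0.008, 0.012], [-0.008, -1.0, 0.003], [0.012, -0.003, -1.0]]
force: [0.5, -0.4, 0.1]
opening: 0.004
grasp_force: 0.0
```

Request:
drive_tool(steps=[[0,-0.8,0.2,-0.8,0,0,0],[0,-0.8,0.2,-0.8,0,0,0],[0,-0.8,0.2,-0.8,0,0,0],[0,-0.8,0.2,-0.8,0,0,0]])

```text
time_s: 53.8
position: [0.5277, 0.1964, 0.2421]
tcp_rot: [[1.0, -0.007, 0.004], [-0.007, -1.0, 0.001], [0.004, -0.001, -1.0]]
force: [0.4, 0.3, 0.1]
opening: 0.003
grasp_force: 0.0
```

Request:
drive_tool(steps=[[0,-0.6,0.3,0,0,0,0],[0,-0.6,0.3,0,0,0,0],[0,-0.6,0.3,0,0,0,0],[0,-0.6,0.3,0,0,0,0],[0,-0.6,0.3,0,0,0,0]])

```text
time_s: 54.3
position: [0.4586, 0.161, 0.2381]
tcp_rot: [[1.0, -0.008, 0.001], [-0.008, -1.0, 0.0], [0.001, -0.0, -1.0]]
force: [0.0, -0.1, 0.6]
opening: 0.004
grasp_force: 0.0
```

```bash
python3 st.py;  python3 look.py w12 >/dev/null
python3 - <<'E'
from pf import *
c=pickle.load(open('w12.pkl','rb'))
find(c,lo=.008,hi=.03)
P=cloud(c); m=(np.hypot(P[...,0]-.624,P[...,1]-.219)<.03)&(P[...,2]>.05)&(P[...,2]<.068)
print('button',m.sum(),np.percentile(P[m][:,2],[50,90]))
A=np.array([.5153,.3358])
d=np.hypot(P[...,0]-A[0],P[...,1]-A[1])
m=(P[...,2]>.088)&(P[...,2]<.096)&(d>.05)&(d<.071)&(P[...,0]<.48)
print('lug',P[m].mean(0))
E
```

```text
54.3 [0.4586 0.161  0.2381] yaw -0.0078 q1 6.1 q6 96.6 M [ 0. -0. -0.] F [ 0.  -0.1  0.6] op 0.004
px [293. 148.] n 1801 centre 516.0 187.4 size 118.8 17.4 yaw deg -0.2 z p90 0.0221
px [339. 149.] n 1751 centre 513.9 142.0 size 119.6 17.2 yaw deg -0.1 z p90 0.022
px [387. 151.] n 1703 centre 513.1 96.2 size 118.9 17.9 yaw deg -0.4 z p90 0.0221
button 1519 [0.05279819 0.06188645]
lug [0.45703943 0.33475287 0.09120291]
```

The button is back out, the pencils haven't moved, and the collar is at its locked mark.

```bash
python3 -c "
from rig import order
print(order.hand_in())"
```

```text
the job is handed in; nothing more can be done
None
```

I handed the job in at about 54 s: ring four clicks off the touch (pointer measured at about 1.2 rad), collar locked, all three pencils flat in the tray, start button pressed to 6.9 N and back out; the judge returned no verdict, and I did not re-image the drawer at the end.

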